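Square up three bars in the corner of the marking-out stop

TASK

Put the spanner that was left under the clear guard into the black tray, and line up the three short aluminium box-section bars under the guard as one snug row for marking out: lying flat, side by side and touching, all their ends flush against the back stop, and the outermost one flush along the side stop. Any order of the bars will do. Do not bump the guard, leave everything else on the bench where it is, and let go of everything at the end.

Things in the scene. Friction and masses are not known exactly. Their poses are not given: they have to be found in the camera images.
- bar1: One of three identical short lengths of plain aluminium box section (dark hollow ends), 100 x 40 x 30 mm (length along its x, width y, height z), 0.12 kg, loose, lying flat on the bench on its 40 mm wide face. Origin: centre of the underside.
- bar2: One of three identical short lengths of plain aluminium box section (dark hollow ends), 100 x 40 x 30 mm (length along its x, width y, height z), 0.12 kg, loose, lying flat on the bench on its 40 mm wide face. Origin: centre of the underside.
- bar3: One of three identical short lengths of plain aluminium box section (dark hollow ends), 100 x 40 x 30 mm (length along its x, width y, height z), 0.12 kg, loose, lying flat on the bench on its 40 mm wide face. Origin: centre of the underside.
- stop: Fixed L-shaped stop of steel bar, 25 mm high. Origin: its inner corner, at bench height; x points away from the robot. Back stop: face at x = 0, runs y = -25 to 320 mm. Side stop: face at y = 0, runs x = -120 to 0 mm. In the finished row the bars lie along x, centres at x = -50, y = 20, 60, 100 mm. Two 30 mm square posts behind the back stop (x 25 to 55 mm, y = 0 and 290 mm) carry the guard.
- guard: Clear plastic sheet fixed level over the stop, open in front and at the sides. Origin: 180 mm straight above the stop's origin, at its underside; axes as the stop's. It reaches from x = -120 to 55 and y = -30 to 320 mm, 6 mm thick (steel strip above the posts to 14 mm). It hangs over the whole row: reach in under it from the front, tool tilted.
- spanner: Steel combination spanner lying flat under the guard, 150 mm long along its x, 12 mm thick, loose; shank 14 mm wide and 1 to 11 mm above the bench, from x = -55 to 55 mm; heads 24 mm (ring, +x) and 30 mm (open jaw, -x) wide. Origin: middle of its length, on its underside.
- tray: Black plastic tray, fixed on the bench at the robot's right, open on top: 250 mm (x) by 160 mm (y), 45 mm high, walls 4 mm and floor about 4 mm thick. Origin: centre of its underside. The spanner has to lie in it, flat on its floor.
- tape: Bystander: roll of masking tape lying flat, 90 mm across, 25 mm high, among the bars. Origin: centre of the underside.
- oil: Bystander: grey oil bottle standing upright, 60 mm across, 150 mm high. Origin: centre of the underside.
- jar: Bystander: glass jar with a steel lid, 64 mm across, 70 mm high. Origin: centre of the underside.
- slug: Bystander: round steel slug standing on end, 52 mm across, 45 mm high. Origin: centre of the underside.
Mind the look-alikes: they are no part of the job. Leave any yellow look-alike of the bar1 alone. What is shaped like the bar3 but red or turquoise is not meant.

How it is judged:
By the outcome, as a careful person would: the job done as asked, in the order asked, and still so for the second after the job is handed in, with the robot touching nothing.
It also fails if it takes over 72 s, if anything falls off the work surface, if the arm or the gripper's body presses on something with over 40 N, if the wrist force passes 120 N, or if a joint passes its speed limit or range.

ROBOT

A 6-joint arm with a two-finger parallel gripper is mounted at the origin on the work surface. World frame = base frame: x ahead of the robot, y to its left, z up, the work surface at z = 0. Lengths are in m, angles in degrees, forces in N, time in s.
With the tool pointing down it reaches from about 0.375 to 0.9 m from the base axis. Payload 3.1 kg.
Tool frame: the origin (TCP) lies on the centre line of the jaws, within the pads' length; the fingertips stand 19 mm ahead of it and the grasp point (between the pads) is the TCP (tips_ahead is the distance from the TCP to the fingertips, in m); z points along the fingers, y is the line along which they close (so a half turn about z gives the same grasp; the last joint's range is limited). The gripper opens to 87 mm and grips with 3 to 60 N. Pads are 19 mm wide; open, the fingers measure 117 mm over their backs; the gripper's body (75 mm by 190 mm) begins 51 mm behind the grasp point.
Start: joints at [-86.66, 30.224, 82.088, -0, 67.689, -10.227], TCP at [0.147, -0.608, 0.242] pointing down, gripper open.
Joint ranges: [-176.69, 176.69], [-43.24, 126.21], [12.49, 139.97], [-82, 262], [0, 151.66], [-163.58, 163.58]. Speed limits (degrees/s): [159.86, 159.86, 180, 180, 180, 180].

INTERFACE

Orientations are given as a 3x3 rotation matrix whose columns are the frame's x, y, z axes.
In Python, from rig import read_state, capture, hand_in, trace, landmark_of, tips_ahead gives the robot as it stands.
- The arm moves only by the shell command python3 -m jog 'ROWS'. ROWS is JSON, a list of rows, each an object of numbers: "tx", "ty", "tz": the shift along the tool's x, y, z in cm; "roll": the turn about the tool's z in rad; "jaw": the opening, from 0 (shut) to 1 (fully open). A call has 1 to 8 rows; each row shifts and turns the commanded pose from where the row before left it, along the tool's axes as they then stand; what a row does not reach is not made up. A row lasts 1/10 s, in which the tool goes at most 50 mm and 8.59 degrees, less where a joint would pass 70% of its speed; a pose out of reach is approached as far as the arm can. A call with a gripper value outside its range is refused whole. The fingers move at their own pace and stop on an object; the grip force is fixed at half the most. Time passes only in rows, so rows that do not move let the fingers close. It gives the time, the measured TCP pose, the force, the opening and the grip force at its end, in the units of the state.
- read_state(): the state, without advancing time (a new reading comes with each control period).
- capture(name): name is "side" or "top"; returns a dict with "img" (420x560x3 uint8, red, green, blue), "vertical_fov" (degrees; the focal length in pixels is half the picture's height over the tangent of half this angle, whatever the lens; pixels are square), "cx", "cy" (the principal point, pixels), "k1" (the pictures are not rectified: a ray, as slopes to the right and down, at radius r is drawn at 1 + k1 r^2 times it, then the intrinsics apply), "cam_to_world" (4x4, takes a point from camera to world coordinates). Camera axes: x right, y up, looking along -z (the intrinsics and any distortion apply to the point x, -y, -z); pixel columns grow to the right and rows downward; lengths in m; the calibration is good to about 2 mm. A picture is of the moment at which its call begins. There is no depth.
- hand_in(): hands the job in; it is judged then, once.
Trained networks look in the newest picture that a camera, given by its name, has taken for a name from the list of things; names that differ only in an ending like _2 or _b are one class to them, and where a whole thing is asked for, a point or a joint stands for the part that bears it (a point fixed in the world has none). Each returns a list of dicts, best first, with "p" (0 to 1); they miss things now and then, are a little off and sometimes report something else, mostly with a low value. They report only what shows in the picture. A call takes as long as a camera call. They do not tell look-alikes from the thing itself.
- trace(camera, thing): "pixels" (420x560 bool, what is visible of it) and "bbox" ([left, top, width, height] in pixels, round what is visible of it).
- landmark_of(camera, thing): "point" ([row, column] in pixels: a listed point, or the origin of a listed thing).
The state is a dict: "time_s": time; "joint_positions": joint angles; "qvel": joint speeds; "tau": joint torques, N m; "position": TCP position; "tcp_rot": TCP orientation; "force": force on the tool from outside, world axes, zero at the start; "moment": the same for the moment, N m; "opening": opening from 0.0 (shut) to 1.0 (fully open); "grasp_force": force on a finger pad.
Only numpy, scipy, OpenCV 4.12 (cv2) and the standard library are available. Lean on these libraries where they do the work, as an engineer would, in place of code of your own. Each camera call takes 0.05 s, during which the arm holds its last target. There are 200 camera calls.

## Working session

There is one attempt and no reset: what is moved stays moved. The work goes in short steps, Python scripts to look and compute and a shell command to move; the robot and the scene stay as the last step left them, time stands still between calls to the robot, and variables do not carry over. Pictures are saved under pics/ and viewed, at most 13 in all, crops included, and the job is handed in when it is done.

```bash
mkdir -p pics; ls; python3 - <<'E'
from rig import *
import cv2,numpy as np
print(tips_ahead)
s=read_state();print({k:np.round(v,3).tolist() for k,v in s.items()})
for n in("side","top"):
    c=capture(n);cv2.imwrite(f"pics/{n}0.png",cv2.resize(c["img"][:,:,::-1],(800,600)))
    print(n,c["vertical_fov"],c["cx"],c["cy"],c["k1"],np.round(c["cam_to_world"],3).tolist())
    for t in("bar1","spanner","tray","tape","stop","guard","oil","jar","slug"):
        L=trace(n,t);M=landmark_of(n,t)
        print(t,[(round(d["p"],2),[int(x) for x in d["bbox"]]) for d in L],[(round(d["p"],2),np.round(d["point"],1).tolist()) for d in M])
E
```

```text
pics
0.019
{'time_s': 0.0, 'joint_positions': [-86.66, 30.279, 82.156, -0.0, 67.69, -10.227], 'qvel': [-0.036, -0.071, 0.014, -0.021, -0.028, -0.03], 'tau': [0.002, -44.004, -17.659, 0.064, 0.058, -0.0], 'position': [0.147, -0.607, 0.241], 'tcp_rot': [[0.972, 0.235, -0.0], [0.235, -0.972, 0.002], [0.0, -0.002, -1.0]], 'force': [0.539, -0.162, -0.267], 'moment': [0.043, 0.013, -0.042], 'grasp_force': 0.0, 'opening': 1.002}
side 42.65900644186592 274.9150542839241 205.69785936346565 -0.14016486712490497 [[-0.79, 0.437, -0.43, -0.252], [-0.613, -0.584, 0.533, 1.007], [-0.018, 0.684, 0.729, 1.435], [0.0, 0.0, 0.0, 1.0]]
bar1 [(0.97, [262, 230, 28, 16]), (0.9, [331, 218, 13, 27]), (0.9, [296, 259, 28, 20]), (0.87, [227, 261, 33, 25]), (0.82, [266, 287, 34, 18]), (0.67, [132, 293, 35, 27]), (0.62, [289, 140, 17, 20]), (0.56, [295, 198, 17, 24])] [(0.93, [310.0, 150.0]), (0.83, [270.9, 312.1]), (0.69, [195.9, 272.2]), (0.62, [301.6, 286.1]), (0.6, [213.5, 308.0]), (0.57, [240.7, 277.9]), (0.56, [276.9, 243.6]), (0.56, [233.2, 336.6])]
spanner [(0.5, [255, 179, 32, 29])] [(0.63, [193.5, 272.
[... 851 characters left out ...]
(0.77, [314, 213, 27, 34]), (0.74, [111, 161, 15, 33])] [(0.9, [281.9, 319.5]), (0.82, [181.6, 119.5]), (0.77, [232.1, 203.8]), (0.7, [281.2, 204.7]), (0.6, [229.1, 326.2]), (0.56, [229.6, 270.2]), (0.56, [283.0, 256.4])]
spanner [] [(0.55, [178.4, 322.7])]
tray [] [(0.8, [233.0, 438.3])]
tape [(0.69, [358, 218, 32, 33])] [(0.68, [233.8, 369.3])]
stop [(0.62, [232, 104, 132, 80])] [(0.3, [229.1, 269.2])]
guard [(0.64, [234, 102, 128, 68])] [(0.56, [122.7, 353.0])]
oil [(0.94, [160, 149, 29, 30])] [(0.64, [164.9, 177.1])]
jar [(0.65, [387, 151, 26, 26]), (0.55, [235, 100, 129, 68])] [(0.95, [166.7, 400.0])]
slug [(0.58, [152, 208, 23, 16]), (0.37, [410, 187, 61, 86])] [(0.88, [218.2, 165.6])]
```

View pics/side0.png

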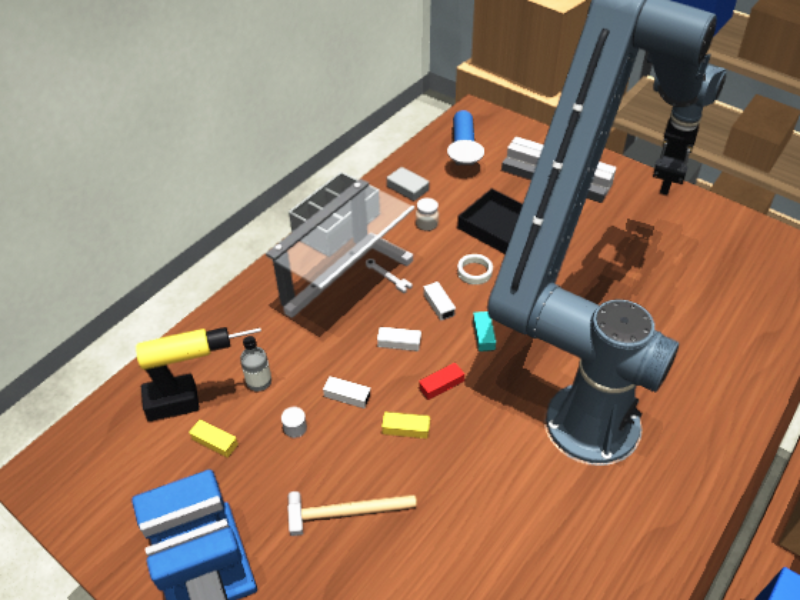

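View pics/top0.png

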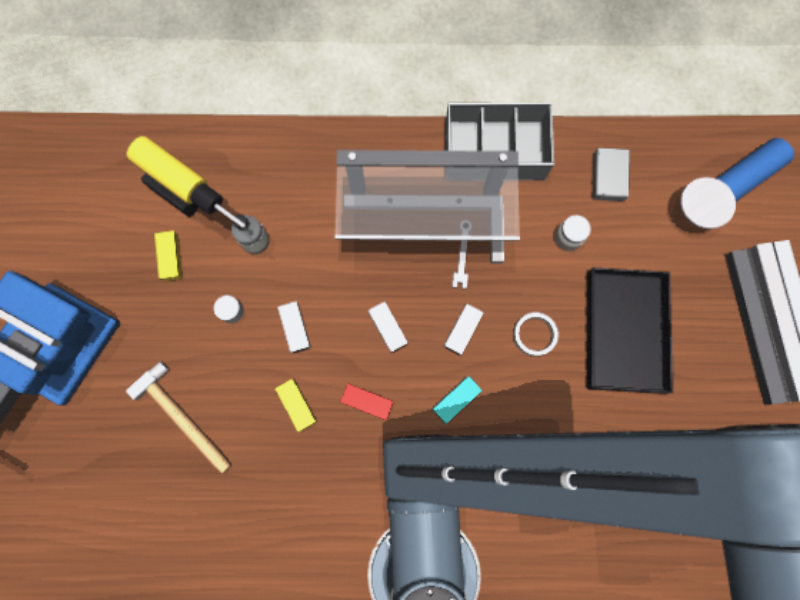

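The side view shows three white bars at (399,339), (347,391) and (438,300). The top view has them at (464,329), (388,326) and (293,327). The yellow (two), red and turquoise ones are look-alikes. The spanner runs from under the guard, with its jaw at top (460,282). The tray is at top (628,330).

Next I'll measure by fitting the models in both views.

```bash
cat > h.py <<'E'
import numpy as np,cv2
from scipy.optimize import minimize,least_squares
from rig import *
def proj(c,P):
    T=c["cam_to_world"];Q=(np.asarray(P,float).reshape(-1,3)-T[:3,3])@T[:3,:3]
    s=np.c_[Q[:,0],-Q[:,1]]/(-Q[:,2:]);f=210/np.tan(np.radians(c["vertical_fov"]/2))
    s=s*(1+c["k1"]*(s**2).sum(1,keepdims=True));return s*f+[c["cx"],c["cy"]]   # col,row
def at(c,px,z):   # (col,row) -> xy at height z
    return least_squares(lambda q:(proj(c,[q[0],q[1],z])-px).ravel(),[.5,0]).x
def tri(cs,pxs):
    r=least_squares(lambda q:np.concatenate([(proj(c,q)-p).ravel() for c,p in zip(cs,pxs)]),[.5,0,.02]);return r.x,r.fun
def box(x,y,a,L=.1,W=.04,H=.03,z=0):
    c,s=np.cos(a),np.sin(a)
    return np.array([[x+c*u*L/2-s*v*W/2,y+s*u*L/2+c*v*W/2,z+w*H] for u in(-1,1) for v in(-1,1) for w in(0,1)])
def white(c,x,y,r=.09):
    im=c["img"].astype(int);m=((im.min(2)>105)&(im.max(2)-im.min(2)<40)).astype(np.uint8)
    k=np.zeros_like(m);p=proj(c,box(x,y,0,2*r,2*r,.03));cv2.fillConvexPoly(k,cv2.convexHull(p.astype(np.int32)),1);m=m*k
    n,l,st,ce=cv2.connectedComponentsWithStats(m);q=proj(c,[x,y,.02])[0]
    i=1+np.argmin(((ce[1:]-q)**2).sum(1)+1e4*(st[1:,4]<60));return (l==i).astype(np.uint8)
def soft(c,P,S=8):
    h=cv2.convexHull((proj(c,P)).astype(np.float32));k=np.zeros((420,560),np.uint8)
    cv2.fillConvexPoly(k,np.round(h*256).astype(np.int32),255,cv2.LINE_AA,8);return k/255.
def fitbar(cs,x,y,a,use=None):
    ms=use or [white(c,x,y) for c in cs]
    def cost(q):return sum(((soft(c,box(*q))-m)**2).sum() for c,m in zip(cs,ms))
    best=min((minimize(cost,[x,y,a0],method="Nelder-Mead",options=dict(initial_simplex=np.array([x,y,a0])+np.array([[0,0,0],[.01,0,0],[0,.01,0],[0,0,.3]]),xatol=1e-5)) for a0 in (a,a+.5,a-.5)),key=lambda r:r.fun)
    return best.x,best.fun,[int(m.sum()) for m in ms]
E
python3 - <<'E'
from h import *
cs=[capture(n) for n in("side","top")]
sc=.7
for (sx,sy),(tx,ty) in [((399,339),(388,326)),((347,391),(293,327)),((438,300),(464,329))]:
    p,r=tri(cs,[np.array([sx,sy])*sc,np.array([tx,ty])*sc]);q,f,n=fitbar(cs,p[0],p[1],.3)
    print("bar tri",p.round(3),r.round(1),"fit",q[:2].round(4),np.degrees(q[2]).round(1),round(f),n)
def T(n,s,t):
    p,r=tri(cs,[np.array(s)*sc,np.array(t)*sc]);print(n,p.round(4),r.round(1))
T("ring",(371,263),(466,226));T("jaw",(405,286),(460,282))
T("sideend",(408,260),(498,258));T("guardfrontR",(413,207),(519,239))
T("guardfrontL",(310,288),(336,238))
c=cs[1]
for n,p in dict(trayTL=(588,269),trayTR=(669,271),trayBR=(671,392),trayBL=(586,388)).items():print(n,at(c,np.array(p)*sc,.045).round(3))
for n,i,ps in(("side",0,[(380,215),(225,320),(450,320),(225,160)]),("top",1,[(330,140),(330,140)])):
    pass
a=cv2.resize(cs[0]["img"][110:300,150:380,::-1],(800,600),interpolation=cv2.INTER_CUBIC);cv2.imwrite("pics/sc.png",a)
b=cv2.resize(cs[1]["img"][95:275,180:420,::-1],(800,600),interpolation=cv2.INTER_CUBIC);cv2.imwrite("pics/tc.png",b)
E
python3 -m jog --help | head -30
```

```text
bar tri [0.489 0.072 0.005] [-0.6 -0.1  0.2  0.4] fit [0.4869 0.0742] 30.1 103 [415, 478]
bar tri [0.484 0.272 0.015] [-0.5 -0.1  0.2  0.4] fit [0.4859 0.2726] 16.4 152 [448, 477]
bar tri [ 0.484 -0.088  0.008] [ 0.1  0.  -0.  -0.1] fit [ 0.4838 -0.0853] -29.2 170 [265, 473]
ring [ 0.7128 -0.0969 -0.0016] [-0.5 -0.1  0.2  0.4]
jaw [ 0.5866 -0.0817  0.0008] [-0.4 -0.1  0.1  0.3]
sideend [ 0.6408 -0.1654 -0.0022] [-0.5 -0.1  0.2  0.4]
guardfrontR [ 0.6325 -0.1788  0.178 ] [-0.2 -0.   0.1  0.1]
guardfrontL [0.6448 0.176  0.1671] [ 3.8  1.2 -1.5 -3. ]
trayTL [ 0.607 -0.344]
trayTR [ 0.603 -0.511]
trayBR [ 0.355 -0.495]
trayBL [ 0.361 -0.327]invalid input: not JSON, or not a number
```

View pics/sc.png

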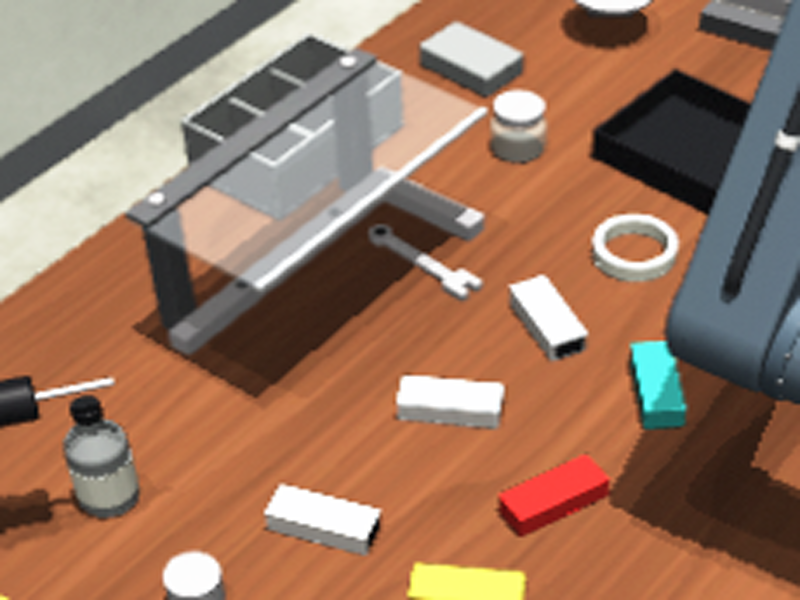

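View pics/tc.png

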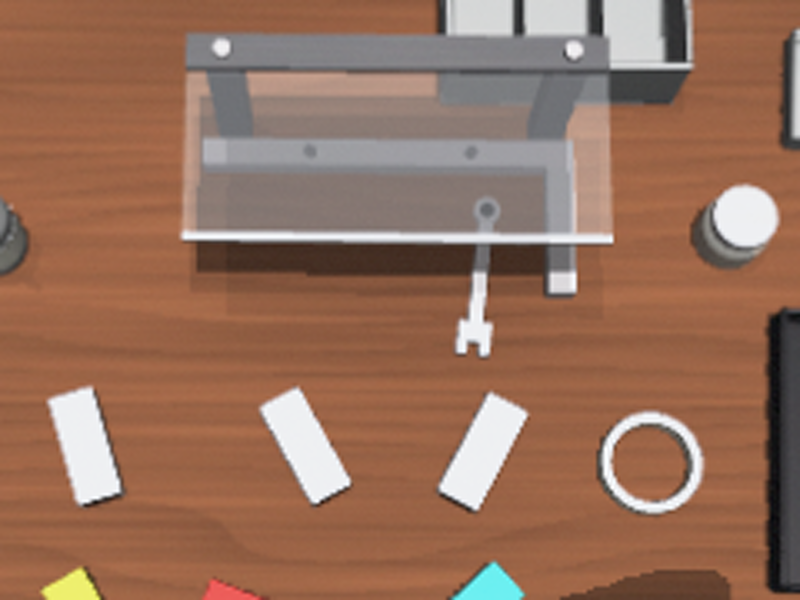

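Exactly three plain white bars fit the description: top crop (85,445), (305,445) and (483,450). The yellow, red and turquoise ones are the wrong colour. The spanner's jaw end sticks out in front of the guard, with its jaw at (473,335).

The moves have no pitch, so I'll see what happens to the tool's tilt at the reach limit, moving radially outward in free space.

```bash
python3 -m jog '[{"tz":-5},{"tz":-5},{"ty":5},{"ty":5},{"ty":5},{"ty":5},{"ty":5},{"ty":5}]'; python3 -m jog '[{"ty":5},{"ty":5},{"ty":5}]'; python3 - <<'E'
from h import *
s=read_state();print(s["joint_positions"],s["position"],np.round(s["tcp_rot"],3).tolist())
cs=[capture(n) for n in("side","top")]
c=cs[1];k=lambda u,v:np.array([180+u*.3,95+v*.3])
for n,p,z in(("corner0",(547,172),0),("corner25",(547,165),.025),("back L0",(202,170),0),("sideend in0",(547,295),0),("sideend in25",(547,272),.025),("sideend out0",(575,295),0),("guard FR",(613,241),.18),("guard FL",(182,239),.18),("FRtop",(613,235),.186)):print(n,at(c,k(*p),z).round(4))
c=cs[0];k=lambda u,v:np.array([150+u*.2875,110+v*.3167])
for n,p,z in(("s guard FR",(487,112),.18),("s guard FL",(258,290),.18),("s back end0",(185,352),0),("s sideend out25?",(484,216),.025),("s sideend in25",(456,221),.025),("s sideend in 0",(458,236),0)):print(n,at(c,k(*p),z).round(4))
E
```

```text
[-8.66607523e+01  3.02223079e+01  8.20876521e+01 -1.69905618e-03
  6.76912407e+01 -1.02267798e+01] [ 0.14662801 -0.60752278  0.24156151] [[0.972, 0.235, -0.0], [0.235, -0.972, 0.0], [-0.0, -0.0, -1.0]]
corner0 [ 0.7518 -0.1529]
corner25 [ 0.7502 -0.1495]
back L0 [0.7523 0.1732]
sideend in0 [ 0.6321 -0.1503]
sideend in25 [ 0.6475 -0.1473]
sideend out0 [ 0.6323 -0.1763]
guard FR [ 0.6322 -0.1799]
guard FL [0.6322 0.1719]
FRtop [ 0.6355 -0.1789]
s guard FR [ 0.6259 -0.1765]
s guard FL [0.6299 0.1746]
s back end0 [0.7524 0.1735]
s sideend out25? [ 0.6229 -0.1674]
s sideend in25 [ 0.642  -0.1424]
s sideend in 0 [ 0.6404 -0.1435]$[0]: bad value
$[0]: bad value
```

```bash
python3 -m jog '[{"tx":0,"ty":0,"tz":-5,"roll":0,"jaw":1},{"tx":0,"ty":0,"tz":-5,"roll":0,"jaw":1},{"tx":0,"ty":5,"tz":0,"roll":0,"jaw":1},{"tx":0,"ty":5,"tz":0,"roll":0,"jaw":1},{"tx":0,"ty":5,"tz":0,"roll":0,"jaw":1},{"tx":0,"ty":5,"tz":0,"roll":0,"jaw":1},{"tx":0,"ty":5,"tz":0,"roll":0,"jaw":1},{"tx":0,"ty":5,"tz":0,"roll":0,"jaw":1}]'; python3 -m jog '[{"tx":0,"ty":5,"tz":0,"roll":0,"jaw":1},{"tx":0,"ty":5,"tz":0,"roll":0,"jaw":1}]'; cat >> h.py <<'E'
def st():
    s=read_state();R=np.array(s["tcp_rot"]);np.set_printoptions(suppress=True)
    print("t",round(s["time_s"],2),"q",np.round(s["joint_positions"],1),"p",np.round(s["position"],4),"z",R[:,2].round(3),"y",R[:,1].round(3),"F",np.round(s["force"],1),"op",round(s["opening"],3),"g",round(s["grasp_force"],1));return s,R
E
python3 -c "from h import *;st()"
```

```text
time_s: 2.9
position: [0.2136, -0.8856, 0.337]
tcp_rot: [[0.972, 0.234, 0.003], [0.234, -0.972, -0.012], [0.0, 0.013, -1.0]]
force: [11.8, -58.3, 82.1]
opening: 1.006
grasp_force: 0.0
time_s: 3.1
position: [0.2194, -0.909, 0.3052]
tcp_rot: [[0.972, 0.234, 0.015], [0.235, -0.97, -0.057], [0.001, 0.059, -0.998]]
force: [0.1, -0.3, 1.7]
opening: 0.999
grasp_force: 0.0
t 3.1 q [-83.4  59.   12.8   0.5 104.9  -6.8] p [ 0.2194 -0.909   0.3052] z [ 0.015 -0.057 -0.998] y [ 0.234 -0.97   0.059] F [ 0.1 -0.3  1.7] op 0.999 g 0.0
```

The tool tilts outward at the reach limit, by 3.4° so far, and the tilt stays. I'll continue gently.

```bash
for i in 1 2 3; do python3 -m jog '[{"tx":0,"ty":2,"tz":0,"roll":0,"jaw":1},{"tx":0,"ty":2,"tz":0,"roll":0,"jaw":1}]' | grep -E "force|pos" | tr '\n' ' '; python3 -c "from h import *;st()"; done;  python3 -m jog '[{"tx":0,"ty":2,"tz":-2,"roll":0,"jaw":1},{"tx":0,"ty":2,"tz":-2,"roll":0,"jaw":1}]' | grep -E "force|pos" | tr '\n' ' '; python3 -c "from h import *;st()"
```

```text
position: [0.2218, -0.9195, 0.3058] force: [0.1, -0.6, 1.0] grasp_force: 0.0 t 3.3 q [-83.4  59.1  12.5   0.7 103.   -6.8] p [ 0.2218 -0.9195  0.3058] z [ 0.022 -0.091 -0.996] y [ 0.234 -0.968  0.093] F [ 0.1 -0.6  1. ] op 0.997 g 0.0
position: [0.2241, -0.9289, 0.3014] force: [0.3, 0.1, -0.1] grasp_force: 0.0 t 3.5 q [-83.4  59.5  12.5   0.8 101.1  -6.7] p [ 0.2241 -0.9289  0.3014] z [ 0.028 -0.118 -0.993] y [ 0.233 -0.965  0.121] F [ 0.3  0.1 -0.1] op 1.002 g 0.0
position: [0.2263, -0.9378, 0.2951] force: [-0.5, 0.3, 0.4] grasp_force: 0.0 t 3.7 q [-83.3  59.9  12.5   1.   99.3  -6.7] p [ 0.2263 -0.9378  0.2951] z [ 0.034 -0.141 -0.989] y [ 0.232 -0.962  0.145] F [-0.5  0.3  0.4] op 0.999 g 0.0
position: [0.2255, -0.9349, 0.3272] force: [-1.0, -0.5, 0.8] grasp_force: 0.0 t 3.9 q [-83.4  57.9  12.6   1.2  99.7  -6.7] p [ 0.2255 -0.9349  0.3272] z [ 0.04  -0.167 -0.985] y [ 0.231 -0.958  0.172] F [-1.  -0.5  0.8] op 1.0 g 0.0
```

The tilt forms in the direction of reach, and this one points to the right, where I can't use it. I'll undo it at the inner reach limit, do the upright work first, and make the tilt toward +x later.

```bash
python3 -m jog '[{"tx":0,"ty":-2.5,"tz":-0.4,"roll":0,"jaw":1},{"tx":0,"ty":-4.9,"tz":-0.8,"roll":0,"jaw":1},{"tx":0,"ty":-4.9,"tz":-0.8,"roll":0,"jaw":1},{"tx":0,"ty":-4.9,"tz":-0.8,"roll":0,"jaw":1},{"tx":0,"ty":-4.9,"tz":-0.8,"roll":0,"jaw":1},{"tx":0,"ty":-4.9,"tz":-0.8,"roll":0,"jaw":1},{"tx":0,"ty":-4.9,"tz":-0.8,"roll":0,"jaw":1},{"tx":0,"ty":-4.9,"tz":-0.8,"roll":0,"jaw":1}]'|grep -E "force"; python3 -m jog '[{"tx":0,"ty":-4.9,"tz":-0.8,"roll":0,"jaw":1},{"tx":0,"ty":-4.9,"tz":-0.8,"roll":0,"jaw":1},{"tx":0,"ty":-4.9,"tz":-0.8,"roll":0,"jaw":1},{"tx":0,"ty":-3,"tz":-0.5,"roll":0,"jaw":1},{"tx":0,"ty":-2,"tz":-0.3,"roll":0,"jaw":1}]'|grep -E "force"; python3 -c "from h import *;st()"
for i in 1 2 3; do python3 -m jog '[{"tx":0,"ty":-2,"tz":-0.3,"roll":0,"jaw":1},{"tx":0,"ty":-2,"tz":-0.3,"roll":0,"jaw":1}]'|grep -E "^force"; python3 -c "from h import *;st()";done
```

```text
force: [-0.2, -0.8, 1.3]
grasp_force: 0.0
force: [0.1, 0.3, 0.3]
grasp_force: 0.0
t 5.2 q [-95.2   0.8 112.    3.8  57.5 -20.5] p [ 0.0926 -0.3832  0.3229] z [ 0.04  -0.172 -0.984] y [ 0.231 -0.957  0.177] F [0.1 0.3 0.3] op 0.999 g 0.0
force: [-0.7, 0.6, 0.1]
t 5.4 q [-97.8  -3.2 116.1   4.3  57.6 -23.3] p [ 0.083 -0.346  0.322] z [ 0.04  -0.174 -0.984] y [ 0.231 -0.956  0.178] F [-0.7  0.6  0.1] op 1.0 g 0.0
force: [-0.8, 0.2, 0.1]
t 5.6 q [-101.2   -7.7  120.     4.9   58.4  -27. ] p [ 0.0735 -0.3067  0.3208] z [ 0.039 -0.174 -0.984] y [ 0.232 -0.956  0.178] F [-0.8  0.2  0.1] op 0.999 g 0.0
force: [-0.1, -0.3, 0.2]
t 5.8 q [-106.   -12.9  123.7    5.6   60.3  -32.1] p [ 0.064  -0.2674  0.3196] z [ 0.039 -0.173 -0.984] y [ 0.232 -0.956  0.178] F [-0.1 -0.3  0.2] op 1.0 g 0.0
```

Going further in gets too near the base. Instead I'll roll the tool to a better wrist range, then cancel the sideways tilt by reaching out on the left.

```bash
python3 -m jog '[{"tx":0,"ty":4.9,"tz":0.8,"roll":0,"jaw":1},{"tx":0,"ty":4.9,"tz":0.8,"roll":0,"jaw":1},{"tx":0,"ty":0,"tz":0,"roll":-0.145,"jaw":1},{"tx":0,"ty":0,"tz":0,"roll":-0.145,"jaw":1},{"tx":0,"ty":0,"tz":0,"roll":-0.145,"jaw":1},{"tx":0,"ty":0,"tz":0,"roll":-0.145,"jaw":1},{"tx":0,"ty":0,"tz":0,"roll":-0.145,"jaw":1},{"tx":0,"ty":0,"tz":0,"roll":-0.145,"jaw":1}]'|grep -E "^force"; python3 -c "from h import *;st()"
for i in 1 2; do python3 -m jog '[{"tx":0,"ty":0,"tz":0,"roll":-0.145,"jaw":1},{"tx":0,"ty":0,"tz":0,"roll":-0.145,"jaw":1},{"tx":0,"ty":0,"tz":0,"roll":-0.145,"jaw":1},{"tx":0,"ty":0,"tz":0,"roll":-0.145,"jaw":1},{"tx":0,"ty":0,"tz":0,"roll":-0.145,"jaw":1},{"tx":0,"ty":0,"tz":0,"roll":-0.145,"jaw":1},{"tx":0,"ty":0,"tz":0,"roll":-0.145,"jaw":1}]'|grep -E "^force"; done; python3 -c "
from h import *;s,R=st()
p=np.array(s['position'])
for w in ([.35,-.2,.42],[.45,.1,.42],[.2,.55,.40],[.05,.8,.40]):print(w,((np.array(w)-p)@R*100).round(1));p=np.array(w)"
```

```text
force: [-0.0, 0.5, 0.1]
t 6.6 q [-96.4  -1.  114.2   4.   57.2 -72.1] p [ 0.0875 -0.3648  0.3212] z [ 0.04  -0.174 -0.984] y [ 0.895 -0.432  0.112] F [-0.   0.5  0.1] op 0.995 g 0.0
force: [0.6, 0.1, 0.3]
force: [0.4, -0.5, -0.4]
t 8.0 q [ -79.8    1.9  111.8   -5.5   56.4 -163.5] p [ 0.1544 -0.3601  0.3188] z [-0.048 -0.184 -0.982] y [ 0.059  0.981 -0.187] F [ 0.4 -0.5 -0.4] op 1.001 g 0.0
[0.35, -0.2, 0.42] [-18.1  15.  -13.8]
[0.45, 0.1, 0.42] [-8. 30. -6.]
[0.2, 0.55, 0.4] [27.9 43.  -5.1]
[0.05, 0.8, 0.4] [16.6 23.6 -3.9]
```

```bash
python3 -m jog '[{"tx":-3,"ty":2.5,"tz":-2.3,"roll":0,"jaw":1},{"tx":-3,"ty":2.5,"tz":-2.3,"roll":0,"jaw":1},{"tx":-3,"ty":2.5,"tz":-2.3,"roll":0,"jaw":1},{"tx":-3,"ty":2.5,"tz":-2.3,"roll":0,"jaw":1},{"tx":-3,"ty":2.5,"tz":-2.3,"roll":0,"jaw":1},{"tx":-3,"ty":2.5,"tz":-2.3,"roll":0,"jaw":1}]'|grep -E "^force"; python3 -m jog '[{"tx":-1.1,"ty":4.3,"tz":-0.9,"roll":0,"jaw":1},{"tx":-1.1,"ty":4.3,"tz":-0.9,"roll":0,"jaw":1},{"tx":-1.1,"ty":4.3,"tz":-0.9,"roll":0,"jaw":1},{"tx":-1.1,"ty":4.3,"tz":-0.9,"roll":0,"jaw":1},{"tx":-1.1,"ty":4.3,"tz":-0.9,"roll":0,"jaw":1},{"tx":-1.1,"ty":4.3,"tz":-0.9,"roll":0,"jaw":1},{"tx":-1.1,"ty":4.3,"tz":-0.9,"roll":0,"jaw":1}]'|grep -E "^force"; python3 -c "from h import *;st()"; python3 -m jog '[{"tx":2.5,"ty":3.9,"tz":-0.5,"roll":0,"jaw":1},{"tx":2.5,"ty":3.9,"tz":-0.5,"roll":0,"jaw":1},{"tx":2.5,"ty":3.9,"tz":-0.5,"roll":0,"jaw":1},{"tx":2.5,"ty":3.9,"tz":-0.5,"roll":0,"jaw":1},{"tx":2.5,"ty":3.9,"tz":-0.5,"roll":0,"jaw":1},{"tx":2.5,"ty":3.9,"tz":-0.5,"roll":0,"jaw":1},{"tx":2.5,"ty":3.9,"tz":-0.5,"roll":0,"jaw":1},{"tx":2.5,"ty":3.9,"tz":-0.5,"roll":0,"jaw":1}]'|grep -E "^force";python3 -m jog '[{"tx":2.5,"ty":3.9,"tz":-0.5,"roll":0,"jaw":1},{"tx":2.5,"ty":3.9,"tz":-0.5,"roll":0,"jaw":1},{"tx":1.6,"ty":2.3,"tz":-0.4,"roll":0,"jaw":1},{"tx":1.6,"ty":2.3,"tz":-0.4,"roll":0,"jaw":1}]'|grep -E "^force"; python3 -c "from h import *;st()"
```

```text
force: [0.7, -1.2, -0.3]
force: [0.5, -0.4, -0.9]
t 9.3 q [  5.3   9.   85.9  -9.9  88.5 -80.3] p [0.4482 0.104  0.4264] z [-0.041 -0.176 -0.984] y [ 0.063  0.982 -0.178] F [ 0.5 -0.4 -0.9] op 1.003 g 0.0
force: [0.9, 0.2, 0.2]
force: [-0.1, 0.1, 0.4]
t 10.5 q [ 61.3  24.5  65.3  -2.5 100.2 -25.2] p [0.1954 0.5616 0.4153] z [-0.045 -0.172 -0.984] y [ 0.062  0.983 -0.174] F [-0.1  0.1  0.4] op 0.998 g 0.0
```

```bash
python3 -m jog '[{"tx":-1,"ty":4.7,"tz":-0.9,"roll":0,"jaw":1},{"tx":-1,"ty":4.7,"tz":-0.9,"roll":0,"jaw":1},{"tx":-1,"ty":4.7,"tz":-0.9,"roll":0,"jaw":1},{"tx":-1,"ty":4.7,"tz":-0.9,"roll":0,"jaw":1},{"tx":-0.4,"ty":2,"tz":-0.4,"roll":0,"jaw":1}]'|grep -E "^force"; python3 -c "from h import *;st()"; for i in 1 2 3 4 ; do python3 -m jog '[{"tx":-0.4,"ty":2,"tz":-0.4,"roll":0,"jaw":1},{"tx":-0.4,"ty":2,"tz":-0.4,"roll":0,"jaw":1}]'|grep -E "^force"; python3 -c "from h import *;st()"; done
```

```text
force: [-0.1, 0.7, -0.9]
t 11.0 q [ 64.4  49.8  18.1  -2.2 122.2 -22.8] p [0.2557 0.7698 0.4134] z [-0.046 -0.173 -0.984] y [ 0.062  0.983 -0.175] F [-0.1  0.7 -0.9] op 1.0 g 0.0
force: [0.6, -0.4, -1.4]
t 11.2 q [ 64.7  53.1  12.8  -2.1 124.1 -22.5] p [0.2599 0.7896 0.4011] z [-0.046 -0.169 -0.985] y [ 0.063  0.983 -0.172] F [ 0.6 -0.4 -1.4] op 0.998 g 0.0
force: [-0.1, 0.7, -0.3]
t 11.4 q [ 64.9  53.5  12.5  -1.9 122.  -22.2] p [0.2619 0.8018 0.3952] z [-0.034 -0.138 -0.99 ] y [ 0.064  0.988 -0.14 ] F [-0.1  0.7 -0.3] op 1.002 g 0.0
force: [0.1, -0.2, -0.5]
t 11.6 q [ 65.1  54.3  12.5  -1.6 120.  -21.9] p [0.2635 0.813  0.3828] z [-0.028 -0.118 -0.993] y [ 0.065  0.991 -0.12 ] F [ 0.1 -0.2 -0.5] op 0.996 g 0.0
force: [-0.5, 0.4, -0.5]
t 11.8 q [ 65.2  55.   12.5  -1.4 118.1 -21.6] p [0.2649 0.8239 0.3712] z [-0.022 -0.098 -0.995] y [ 0.065  0.993 -0.099] F [-0.5  0.4 -0.5] op 1.005 g 0.0
```

```bash
for i in 1 2 3 ; do python3 -m jog '[{"tx":-0.8,"ty":3.6,"tz":-1.2,"roll":0,"jaw":1},{"tx":-0.8,"ty":3.6,"tz":-1.2,"roll":0,"jaw":1}]'|grep -E "^force"; python3 -c "from h import *;st()"; done
```

```text
force: [-0.0, -0.5, -0.6]
t 12.0 q [ 65.3  55.5  12.5  -1.  115.  -21.2] p [0.2682 0.8399 0.3627] z [-0.008 -0.054 -0.998] y [ 0.066  0.996 -0.055] F [-0.  -0.5 -0.6] op 1.001 g 0.0
force: [-0.9, 0.4, 0.7]
t 12.2 q [ 65.5  55.7  12.5  -0.6 112.1 -21. ] p [0.271  0.8546 0.3587] z [ 0.006 -0.01  -1.   ] y [ 0.066  0.998 -0.009] F [-0.9  0.4  0.7] op 0.999 g 0.0
force: [-0.2, -1.1, -0.9]
t 12.4 q [ 65.6  55.7  12.5  -0.2 109.4 -20.7] p [0.2737 0.8683 0.3585] z [ 0.021  0.036 -0.999] y [0.065 0.997 0.037] F [-0.2 -1.1 -0.9] op 0.997 g 0.0
```

The tool is upright again, within 2.4°. Now I'll refine the measurements with the arm out of the way, and work out the approach.

```bash
cat >> h.py <<'E'
def go(*W):
    s=read_state();R=np.array(s["tcp_rot"]);p=np.array(s["position"])
    for w in W:print("to",w,((np.array(w)-p)@R*100).round(2));p=np.array(w)
E
python3 - <<'E'
from h import *
cs=[capture(n) for n in("side","top")]
for x,y,a in((.487,.074,.52),(.486,.2726,.28),(.484,-.085,-.5)):
    q,f,n=fitbar(cs,x,y,a);print(q[:2].round(4),np.degrees(q[2]).round(1),round(f),n)
    for i in(0,1):
        q,f,n=fitbar([cs[i]],x,y,a);print("   ",i,q[:2].round(4),np.degrees(q[2]).round(1),round(f),n)
k=[lambda u,v:np.array([150+u*.2875,110+v*.3167]),lambda u,v:np.array([180+u*.3,95+v*.3])]
for n,i,p in(("ring",0,(380,234)),("ring",1,(487,209)),("jawroot",1,(476,322)),("tips",1,(473,352)),("tips",0,(468,292)),("neck",1,(483,250))):print(n,i,at(cs[i],k[i](*p),.012).round(4))
for i,n in enumerate(("side","top")):
    print(n,[(round(d["p"],2),d["point"],at(cs[i],d["point"][::-1],0).round(3)) for d in landmark_of(n,"spanner")],[(round(d["p"],2),at(cs[i],d["point"][::-1],0).round(3)) for d in landmark_of(n,"stop")+landmark_of(n,"tray")])
st();go([.45,.3,.33],[.5,-.02,.25],[.582,-.081,.1],[.582,-.081,.022])
E
```

```text
[0.4886 0.0753] 30.6 423 [367, 477]
    0 [0.4815 0.1017] -30.9 265 [367]
    1 [0.4893 0.0751] 28.0 43 [477]
[0.4853 0.273 ] 17.4 1063 [475, 476]
    0 [0.4171 0.3211] -107.1 183 [475]
    1 [0.4881 0.2733] 19.1 69 [476]
[ 0.4837 -0.0853] -29.3 173 [265, 469]
    0 [ 0.482  -0.0866] -35.2 118 [265]
    1 [ 0.4837 -0.0853] -27.8 45 [469]
ring 0 [ 0.7029 -0.086 ]
ring 1 [ 0.7115 -0.0946]
jawroot 1 [ 0.6032 -0.083 ]
tips 1 [ 0.575  -0.0799]
tips 0 [ 0.5687 -0.0669]
neck 1 [ 0.6718 -0.0903]
side [(0.73, [191.4, 273.1], array([ 0.645, -0.096]))] [(0.87, array([ 0.743, -0.147])), (0.89, array([ 0.467, -0.423]))]
top [(0.64, [180.3, 326.1], array([ 0.642, -0.095]))] [(0.81, array([ 0.479, -0.425]))]
t 12.8 q [ 65.6  55.7  12.5  -0.3 109.5 -20.7] p [0.2736 0.8676 0.3587] z [ 0.02   0.034 -0.999] y [0.066 0.997 0.035] F [-0.2 -0.1 -0.9] op 0.998 g 0.0
to [0.45, 0.3, 0.33] [-21.3  -55.55   1.28]
to [0.5, -0.02, 0.25] [ -6.96 -31.87   7.  ]
to [0.582, -0.081, 0.1] [-8.31 -6.08 14.95]
to [0.582, -0.081, 0.022] [ 0.14 -0.28  7.79]
```

```bash
for i in 1 2; do python3 -m jog '[{"tx":-1.8,"ty":-4.6,"tz":0.1,"roll":0,"jaw":1},{"tx":-1.8,"ty":-4.6,"tz":0.1,"roll":0,"jaw":1},{"tx":-1.8,"ty":-4.6,"tz":0.1,"roll":0,"jaw":1},{"tx":-1.8,"ty":-4.6,"tz":0.1,"roll":0,"jaw":1},{"tx":-1.8,"ty":-4.6,"tz":0.1,"roll":0,"jaw":1},{"tx":-1.8,"ty":-4.6,"tz":0.1,"roll":0,"jaw":1}]'|grep -E "^force"; done; python3 -m jog '[{"tx":-1,"ty":-4.5,"tz":1,"roll":0,"jaw":1},{"tx":-1,"ty":-4.5,"tz":1,"roll":0,"jaw":1},{"tx":-1,"ty":-4.5,"tz":1,"roll":0,"jaw":1},{"tx":-1,"ty":-4.5,"tz":1,"roll":0,"jaw":1},{"tx":-1,"ty":-4.5,"tz":1,"roll":0,"jaw":1},{"tx":-1,"ty":-4.5,"tz":1,"roll":0.056,"jaw":1}]'|grep -E "^force"; python3 - <<'E'
from h import *
st();go([.576,-.080,.1],[.582,-.0805,.022])
cs=[capture(n) for n in("side",)]
for x,y,a in((.487,.074,.52),(.486,.2726,.28),(.484,-.085,-.5)):
    q,f,n=fitbar(cs,x,y,a);print(q[:2].round(4),np.degrees(q[2]).round(1),round(f),n)
E
```

```text
force: [-0.2, 0.1, 0.1]
force: [1.0, 0.1, 0.7]
force: [0.6, 0.4, -0.1]
t 14.6 q [ -9.8  18.2  99.5   2.4  61.4 -93.9] p [0.4954 0.0375 0.2633] z [ 0.022  0.034 -0.999] y [0.122 0.992 0.036] F [ 0.6  0.4 -0.1] op 1.001 g 0.0
to [0.576, -0.08, 0.1] [ -9.16 -11.26  16.1 ]
to [0.582, -0.0805, 0.022] [-0.46 -0.26  7.81]
[0.4864 0.075 ] 29.1 55 [414]
[0.4856 0.2745] 19.0 73 [456]
[ 0.4819 -0.0862] -34.0 103 [279]
```

```bash
python3 -m jog '[{"tx":-1.83,"ty":-2.25,"tz":3.2,"roll":0,"jaw":1},{"tx":-1.83,"ty":-2.25,"tz":3.2,"roll":0,"jaw":1},{"tx":-1.83,"ty":-2.25,"tz":3.2,"roll":0,"jaw":1},{"tx":-1.83,"ty":-2.25,"tz":3.2,"roll":0,"jaw":1},{"tx":-1.83,"ty":-2.25,"tz":3.2,"roll":0,"jaw":0.8},{"tx":-0.2,"ty":-0.1,"tz":3,"roll":0,"jaw":0.7},{"tx":-0.2,"ty":-0.1,"tz":3,"roll":0,"jaw":0.7},{"tx":-0.1,"ty":-0.1,"tz":1.4,"roll":0,"jaw":0.7}]'|grep -E "^force"; python3 - <<'E'
from h import *
st();go([.582,-.0805,.0215])
c=capture("top");cv2.imwrite("pics/a1.png",cv2.resize(c["img"][130:250,230:390,::-1],(800,600),interpolation=cv2.INTER_CUBIC))
E
```

```text
force: [-0.7, -0.5, -0.5]
t 15.45 q [ -19.8   45.2   96.3    3.6   38.3 -105.6] p [ 0.5808 -0.0787  0.0243] z [ 0.017  0.035 -0.999] y [0.122 0.992 0.037] F [-0.7 -0.5 -0.5] op 0.741 g 0.0
to [0.582, -0.0805, 0.0215] [-0.14 -0.17  0.28]
```

View pics/a1.png

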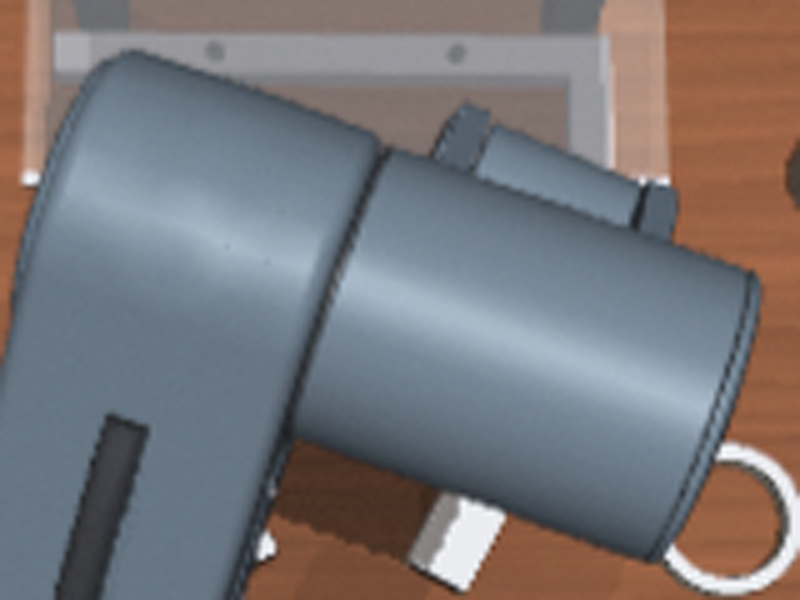

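The top view is blocked by the arm links, which reach out above the guard without touching it; the force is about 0. I'll make the final offset, close, and check the opening (head 30 mm ≈ 0.35).

```bash
python3 -m jog '[{"tx":-0.1,"ty":-0.2,"tz":0.25,"roll":0,"jaw":0.7},{"tx":0,"ty":0,"tz":0,"roll":0,"jaw":0.1},{"tx":0,"ty":0,"tz":0,"roll":0,"jaw":0.1},{"tx":0,"ty":0,"tz":0,"roll":0,"jaw":0.1},{"tx":0,"ty":0,"tz":0,"roll":0,"jaw":0.1},{"tx":0,"ty":0,"tz":0,"roll":0,"jaw":0.1}]'; python3 - <<'E'
from h import *
st();go([.57,-.08,.05],[.44,-.07,.07],[.43,-.2,.2],[.42,-.41,.2])
E
```

```text
time_s: 16.1
position: [0.5826, -0.0808, 0.0247]
tcp_rot: [[-0.992, 0.121, 0.021], [0.122, 0.992, 0.034], [-0.017, 0.036, -0.999]]
force: [-0.3, 0.1, 3.5]
opening: 0.337
grasp_force: 30.0
t 16.1 q [ -19.9   45.2   96.1    3.6   38.2 -105.8] p [ 0.5826 -0.0808  0.0247] z [ 0.021  0.034 -0.999] y [0.121 0.992 0.036] F [-0.3  0.1  3.5] op 0.337 g 30.0
to [0.57, -0.08, 0.05] [ 1.22  0.02 -2.55]
to [0.44, -0.07, 0.07] [12.99 -0.51 -2.24]
to [0.43, -0.2, 0.2] [ -0.81 -12.54 -13.45]
to [0.42, -0.41, 0.2] [ -1.56 -20.95  -0.74]
```

```bash
python3 -m jog '[{"tx":0.6,"ty":0,"tz":-1.2,"roll":0,"jaw":0.1},{"tx":1.2,"ty":0,"tz":-1.4,"roll":0,"jaw":0.1},{"tx":3,"ty":-0.1,"tz":-0.6,"roll":0,"jaw":0.1},{"tx":4,"ty":-0.2,"tz":-0.6,"roll":0,"jaw":0.1},{"tx":4,"ty":-0.2,"tz":-0.6,"roll":0,"jaw":0.1},{"tx":2,"ty":-0.1,"tz":-0.4,"roll":0,"jaw":0.1}]'; python3 - <<'E'
from h import *
st();go([.43,-.2,.2],[.415,-.411,.2],[.414,-.411,.06],[.413,-.411,.032])
c=capture("side");cv2.imwrite("pics/a2.png",cv2.resize(c["img"][110:320,160:440,::-1],(800,600),interpolation=cv2.INTER_CUBIC))
E
```

```text
time_s: 16.7
position: [0.4285, -0.0686, 0.0702]
tcp_rot: [[-0.993, 0.121, 0.014], [0.122, 0.992, 0.037], [-0.01, 0.038, -0.999]]
force: [0.1, -0.1, -2.0]
opening: 0.339
grasp_force: 29.9
t 16.7 q [ -25.5   34.9  117.4    4.8   27.9 -112.8] p [ 0.4285 -0.0686  0.0702] z [ 0.014  0.037 -0.999] y [0.121 0.992 0.038] F [ 0.1 -0.1 -2. ] op 0.339 g 29.9
to [0.43, -0.2, 0.2] [ -1.88 -12.51 -13.45]
to [0.415, -0.411, 0.2] [ -1.08 -21.11  -0.8 ]
to [0.414, -0.411, 0.06] [ 0.24 -0.55 13.99]
to [0.413, -0.411, 0.032] [ 0.13 -0.12  2.8 ]
```

View pics/a2.png

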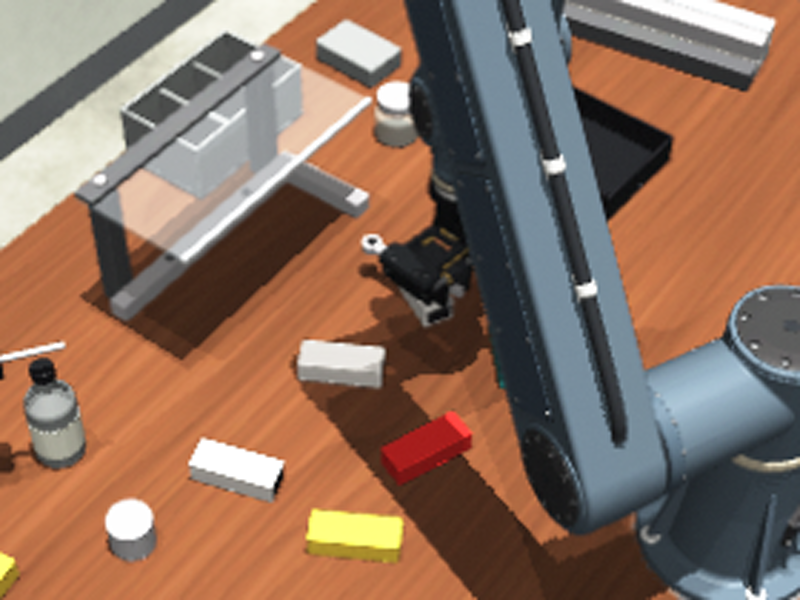

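The spanner is held by its jaw end, with the ring end pointing forward at (372,242) and nothing disturbed. On to the tray.

```bash
python3 -m jog '[{"tx":-0.47,"ty":-3.1,"tz":-3.4,"roll":0,"jaw":0.1},{"tx":-0.47,"ty":-3.1,"tz":-3.4,"roll":0,"jaw":0.1},{"tx":-0.47,"ty":-3.1,"tz":-3.4,"roll":0,"jaw":0.1},{"tx":-0.47,"ty":-3.1,"tz":-3.4,"roll":0,"jaw":0.1},{"tx":-0.2,"ty":-4.2,"tz":-0.2,"roll":0,"jaw":0.1},{"tx":-0.2,"ty":-4.2,"tz":-0.2,"roll":0,"jaw":0.1},{"tx":-0.2,"ty":-4.2,"tz":-0.2,"roll":0,"jaw":0.1},{"tx":-0.2,"ty":-4.2,"tz":-0.2,"roll":0,"jaw":0.1}]'|grep -E "^force";python3 -m jog '[{"tx":-0.2,"ty":-4.2,"tz":-0.2,"roll":0,"jaw":0.1},{"tx":0,"ty":-0.2,"tz":4,"roll":0,"jaw":0.1},{"tx":0,"ty":-0.2,"tz":4,"roll":0,"jaw":0.1},{"tx":0,"ty":-0.1,"tz":3,"roll":0,"jaw":0.1}]'|grep -E "^force"; python3 -c "
from h import *
st();go([.413,-.411,.0315])"
```

```text
force: [0.3, -0.1, -0.9]
force: [0.3, 0.7, -1.3]
t 17.95 q [ -56.3   39.3   93.8    2.7   48.  -141.1] p [ 0.4195 -0.4111  0.0919] z [ 0.019  0.036 -0.999] y [0.122 0.992 0.038] F [ 0.3  0.7 -1.3] op 0.341 g 29.9
to [0.413, -0.411, 0.0315] [ 0.73 -0.3   6.02]
```

```bash
python3 -m jog '[{"tx":0.4,"ty":-0.1,"tz":3,"roll":0,"jaw":0.1},{"tx":0.3,"ty":-0.1,"tz":2,"roll":0,"jaw":0.1},{"tx":0,"ty":-0.1,"tz":0.8,"roll":0,"jaw":0.1},{"tx":0,"ty":0,"tz":0.2,"roll":0,"jaw":0.1},{"tx":0,"ty":0,"tz":0,"roll":0,"jaw":0.55},{"tx":0,"ty":0,"tz":0,"roll":0,"jaw":0.55},{"tx":0,"ty":0,"tz":0,"roll":0,"jaw":0.55}]'|grep -E "^force";python3 -c "
from h import *
st()"; python3 -m jog '[{"tx":0,"ty":0,"tz":-3,"roll":0,"jaw":0.55},{"tx":0,"ty":0,"tz":-4.5,"roll":0,"jaw":1},{"tx":0,"ty":0,"tz":-4.5,"roll":0,"jaw":1},{"tx":0,"ty":0,"tz":-4,"roll":0,"jaw":1}]'|grep -E "^force";python3 -c "
from h import *
st();go([.483,-.0855,.17],[.483,-.0855,.022])"
```

```text
force: [0.3, -0.0, 0.8]
t 18.65 q [ -56.8   44.4   95.5    3.1   41.  -142.2] p [ 0.4152 -0.4125  0.0348] z [ 0.022  0.032 -0.999] y [0.121 0.992 0.034] F [ 0.3 -0.   0.8] op 0.507 g 0.0
force: [0.4, -1.4, -0.7]
t 19.05 q [ -57.3   30.6   90.1    2.3   60.2 -141.5] p [ 0.4115 -0.4174  0.1963] z [ 0.022  0.032 -0.999] y [0.121 0.992 0.034] F [ 0.4 -1.4 -0.7] op 0.739 g 0.0
to [0.483, -0.0855, 0.17] [-3.   33.7   3.84]
to [0.483, -0.0855, 0.022] [ 0.26 -0.51 14.79]
```

The spanner is released in the tray. Next is bar C (right-hand) with the tool upright. I'll roll about +0.4 rad to match its −30° yaw.

```bash
python3 -m jog '[{"tx":-0.1,"ty":4.8,"tz":0.1,"roll":0,"jaw":0.8},{"tx":-0.1,"ty":4.8,"tz":0.1,"roll":0,"jaw":0.75},{"tx":-0.1,"ty":4.8,"tz":0.1,"roll":0,"jaw":0.7},{"tx":-0.1,"ty":4.8,"tz":0.1,"roll":0,"jaw":0.66},{"tx":-0.1,"ty":4.8,"tz":0.1,"roll":0,"jaw":0.66},{"tx":0,"ty":4.8,"tz":0.1,"roll":0.135,"jaw":0.66},{"tx":0,"ty":0,"tz":0,"roll":0.135,"jaw":0.66},{"tx":0,"ty":0,"tz":0,"roll":0.135,"jaw":0.66}]'|grep -E "^force"; python3 - <<'E'
from h import *
s,R=st();print(np.degrees(np.arctan2(R[1,1],R[0,1])))
cs=[capture(n) for n in("side","top")]
m=[d for d in trace("top","tray")];print(len(m))
cv2.imwrite("pics/a3.png",cv2.resize(cs[1]["img"][130:310,200:480,::-1],(800,514),interpolation=cv2.INTER_CUBIC))
go([.461,-.073,.10],[.461,-.073,.022])
E
```

```text
force: [-0.1, 0.1, -0.1]
t 19.85 q [-31.3  22.  106.9   2.9  51.1 -93.1] p [ 0.4514 -0.1313  0.1988] z [ 0.022  0.033 -0.999] y [0.5   0.865 0.04 ] F [-0.1  0.1 -0.1] op 0.659 g 0.0
59.95847560366384
1
to [0.461, -0.073, 0.1] [ 2.18  5.3  10.07]
to [0.461, -0.073, 0.022] [ 0.02 -0.31  7.79]
```

View pics/a3.png

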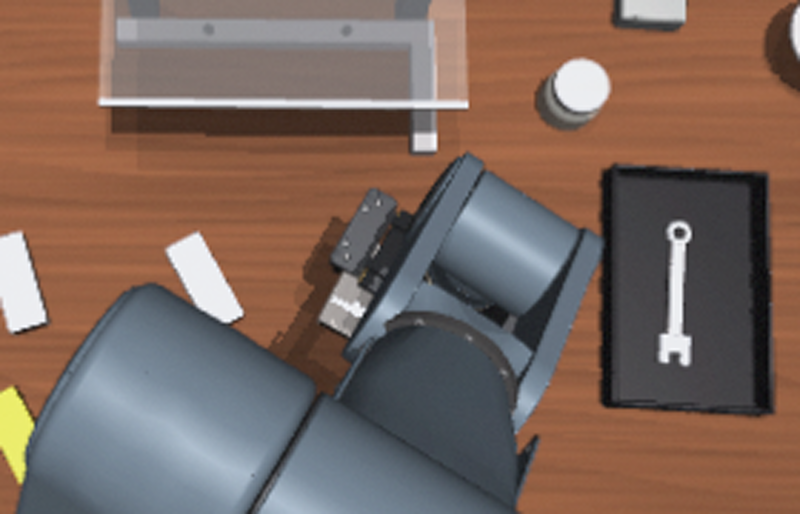

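The spanner lies flat in the tray at (677,290). Bar C is next.

```bash
python3 -m jog '[{"tx":0.73,"ty":1.77,"tz":3.3,"roll":0,"jaw":0.66},{"tx":0.73,"ty":1.77,"tz":3.3,"roll":0,"jaw":0.66},{"tx":0.73,"ty":1.77,"tz":3.3,"roll":0,"jaw":0.66},{"tx":0,"ty":-0.1,"tz":3,"roll":0,"jaw":0.66},{"tx":0,"ty":-0.1,"tz":3,"roll":0,"jaw":0.66},{"tx":0,"ty":-0.1,"tz":1.7,"roll":0,"jaw":0.66}]'|grep -E "^force"; python3 -c "
from h import *
st()"; python3 -m jog '[{"tx":0,"ty":0,"tz":0.2,"roll":0,"jaw":0.2},{"tx":0,"ty":0,"tz":0,"roll":0,"jaw":0.2},{"tx":0,"ty":0,"tz":0,"roll":0,"jaw":0.2},{"tx":0,"ty":0,"tz":0,"roll":0,"jaw":0.2},{"tx":0,"ty":0,"tz":0,"roll":0,"jaw":0.2}]';python3 -c "
from h import *
s,R=st();go([.47,-.09,.075],[.578,-.12,.075])"
```

```text
force: [-0.4, 1.1, 0.2]
t 20.6 q [-24.2  41.8 113.9   5.5  24.2 -89.4] p [ 0.4604 -0.0731  0.0222] z [ 0.019  0.035 -0.999] y [0.497 0.867 0.039] F [-0.4  1.1  0.2] op 0.66 g 0.0
time_s: 21.1
position: [0.461, -0.0731, 0.0223]
tcp_rot: [[-0.867, 0.498, 0.021], [0.499, 0.866, 0.034], [-0.001, 0.04, -0.999]]
force: [-0.1, -0.2, -1.0]
opening: 0.466
grasp_force: 29.3
t 21.1 q [-24.2  41.8 113.9   5.5  24.1 -89.3] p [ 0.461  -0.0731  0.0223] z [ 0.021  0.034 -0.999] y [0.498 0.866 0.04 ] F [-0.1 -0.2 -1. ] op 0.466 g 29.3
to [0.47, -0.09, 0.075] [-1.64 -0.81 -5.31]
to [0.578, -0.12, 0.075] [-10.86   2.79   0.13]
```

```bash
python3 -m jog '[{"tx":0,"ty":0,"tz":-2.5,"roll":0,"jaw":0.2},{"tx":0,"ty":0,"tz":-3,"roll":0,"jaw":0.2},{"tx":0,"ty":0,"tz":0,"roll":-0.131,"jaw":0.2},{"tx":0,"ty":0,"tz":0,"roll":-0.131,"jaw":0.2},{"tx":0,"ty":0,"tz":0,"roll":-0.131,"jaw":0.2},{"tx":0,"ty":0,"tz":0,"roll":-0.131,"jaw":0.2}]'|grep -E "^force";python3 -m jog '[{"tx":-3,"ty":-1.1,"tz":0,"roll":0,"jaw":0.2},{"tx":-3,"ty":-1.1,"tz":0,"roll":0,"jaw":0.2},{"tx":-3,"ty":-1.1,"tz":0,"roll":0,"jaw":0.2},{"tx":-2,"ty":-0.8,"tz":0,"roll":0,"jaw":0.2}]'|grep -E "^force"; python3 -c "
from h import *
s,R=st();print(np.degrees(np.arctan2(R[1,1],R[0,1])));go([.58,-.12,.04],[.58,-.12,.0235])"
```

```text
force: [0.1, 0.7, -1.2]
force: [0.2, -0.1, -0.8]
t 22.1 q [ -23.6   40.    95.9    3.3   43.8 -116.1] p [ 0.5721 -0.1166  0.0782] z [ 0.023  0.033 -0.999] y [-0.002  0.999  0.033] F [ 0.2 -0.1 -0.8] op 0.461 g 29.3
90.12560849408352
to [0.58, -0.12, 0.04] [-0.7  -0.47  3.83]
to [0.58, -0.12, 0.0235] [ 0.04 -0.05  1.65]
```

```bash
python3 -m jog '[{"tx":-0.7,"ty":-0.4,"tz":2.5,"roll":0,"jaw":0.2},{"tx":0,"ty":-0.1,"tz":1.9,"roll":0,"jaw":0.2},{"tx":0,"ty":0,"tz":1,"roll":0,"jaw":0.2},{"tx":0,"ty":0,"tz":0,"roll":0,"jaw":0.2}]'|grep -E "^force";python3 -c "
from h import *
s,R=st()"; for i in 1 2 3 4; do python3 -m jog '[{"tx":0,"ty":-0.3,"tz":0,"roll":0,"jaw":0.2}]' | grep -E "^force|^pos"; done
```

```text
force: [-0.2, -0.0, -1.3]
t 22.5 q [ -23.6   45.5   95.8    3.6   38.6 -116.5] p [ 0.577  -0.1183  0.0228] z [ 0.018  0.035 -0.999] y [-0.002  0.999  0.035] F [-0.2 -0.  -1.3] op 0.461 g 29.5
position: [0.5773, -0.1213, 0.0237]
force: [0.7, -0.6, -1.7]
position: [0.5778, -0.1249, 0.024]
force: [0.3, -0.1, -1.5]
position: [0.5778, -0.1279, 0.024]
force: [1.4, 8.2, 1.7]
position: [0.5776, -0.1285, 0.024]
force: [2.1, 14.6, 4.6]
```

```bash
python3 -m jog '[{"tx":0,"ty":0,"tz":0,"roll":0,"jaw":0.66},{"tx":0,"ty":0,"tz":0,"roll":0,"jaw":0.66},{"tx":0,"ty":0,"tz":-3,"roll":0,"jaw":0.66},{"tx":0,"ty":0,"tz":-4,"roll":0,"jaw":0.66},{"tx":0,"ty":0,"tz":-4,"roll":0,"jaw":0.66}]'|grep -E "^force"; python3 -c "
from h import *
s,R=st();go([.46,.06,.13],[.46,.06,.022])"
```

```text
force: [0.2, -0.5, -0.2]
t 23.4 q [ -25.1   35.5   92.9    2.9   51.4 -117. ] p [ 0.5753 -0.1351  0.1342] z [ 0.02   0.034 -0.999] y [-0.001  0.999  0.034] F [ 0.2 -0.5 -0.2] op 0.651 g 0.0
to [0.46, 0.06, 0.13] [11.53 19.49  0.85]
to [0.46, 0.06, 0.022] [ 0.21 -0.37 10.79]
```

```bash
python3 -m jog '[{"tx":2.3,"ty":3.9,"tz":0.17,"roll":0,"jaw":0.66},{"tx":2.3,"ty":3.9,"tz":0.17,"roll":0,"jaw":0.66},{"tx":2.3,"ty":3.9,"tz":0.17,"roll":0,"jaw":0.66},{"tx":2.3,"ty":3.9,"tz":0.17,"roll":0,"jaw":0.66},{"tx":2.3,"ty":3.9,"tz":0.17,"roll":-0.1,"jaw":0.66},{"tx":0,"ty":0,"tz":2,"roll":-0.138,"jaw":0.66},{"tx":0,"ty":0,"tz":2,"roll":-0.138,"jaw":0.66},{"tx":0,"ty":0,"tz":2,"roll":-0.138,"jaw":0.66}]'|grep -E "^force"; python3 -c "
from h import *
s,R=st();print(np.degrees(np.arctan2(R[1,1],R[0,1])));go([.46,.06,.022])
cs=[capture('top')];q,f,n=fitbar(cs,.607,-.128,0);print(q,f,n);q,f,n=fitbar(cs,.486,.273,.3);print(q,f,n)"
```

```text
force: [1.0, 0.6, -0.3]
t 24.2 q [  -7.4   35.9  113.6    4.2   29.5 -130.9] p [0.4625 0.0627 0.0692] z [ 0.023  0.033 -0.999] y [-0.499  0.867  0.017] F [ 1.   0.6 -0.3] op 0.66 g 0.0
119.92363306849427
to [0.46, 0.06, 0.022] [ 0.52 -0.19  4.7 ]
[ 0.60638964 -0.13133907 -0.02125814] 543.0675432525952 [928]
[ 0.4638997   0.33996098 -0.03986529] 1358.5785774702038 [1985]
```

```bash
python3 -m jog '[{"tx":0.3,"ty":-0.1,"tz":2.5,"roll":0,"jaw":0.66},{"tx":0.2,"ty":-0.1,"tz":2.2,"roll":0,"jaw":0.66},{"tx":0,"ty":0,"tz":0,"roll":0,"jaw":0.2},{"tx":0,"ty":0,"tz":0,"roll":0,"jaw":0.2},{"tx":0,"ty":0,"tz":0,"roll":0,"jaw":0.2},{"tx":0,"ty":0,"tz":0,"roll":0,"jaw":0.2},{"tx":0,"ty":0,"tz":0,"roll":0,"jaw":0.2}]';python3 -m jog '[{"tx":0,"ty":0,"tz":-2.5,"roll":0,"jaw":0.2},{"tx":0,"ty":0,"tz":-3,"roll":0,"jaw":0.2},{"tx":0,"ty":0,"tz":0,"roll":0.13,"jaw":0.2},{"tx":0,"ty":0,"tz":0,"roll":0.13,"jaw":0.2},{"tx":0,"ty":0,"tz":0,"roll":0.13,"jaw":0.2},{"tx":0,"ty":0,"tz":0,"roll":0.132,"jaw":0.2}]'|grep -E "^force"; python3 -c "
from h import *
s,R=st();print(np.degrees(np.arctan2(R[1,1],R[0,1])));go([.575,-.055,.075],[.575,-.055,.0235])"
```

```text
time_s: 24.95
position: [0.4596, 0.0598, 0.0225]
tcp_rot: [[-0.87, -0.493, 0.022], [-0.492, 0.87, 0.034], [-0.035, 0.019, -0.999]]
force: [-0.2, -1.5, 3.5]
opening: 0.457
grasp_force: 29.9
force: [0.1, -0.5, -0.8]
t 25.55 q [  -8.    34.7  114.     4.1   30.5 -100.9] p [0.4579 0.0582 0.0772] z [ 0.02   0.034 -0.999] y [0.012 0.999 0.034] F [ 0.1 -0.5 -0.8] op 0.459 g 29.8
89.3210959279039
to [0.575, -0.055, 0.075] [-11.85 -11.18   0.07]
to [0.575, -0.055, 0.0235] [ 0.1  -0.18  5.15]
```

```bash
python3 -m jog '[{"tx":-3,"ty":-2.8,"tz":0,"roll":-0.012,"jaw":0.2},{"tx":-3,"ty":-2.8,"tz":0,"roll":0,"jaw":0.2},{"tx":-3,"ty":-2.8,"tz":0,"roll":0,"jaw":0.2},{"tx":-2.8,"ty":-2.8,"tz":0,"roll":0,"jaw":0.2},{"tx":0,"ty":0,"tz":2.5,"roll":0,"jaw":0.2},{"tx":0,"ty":-0.1,"tz":2,"roll":0,"jaw":0.2},{"tx":0,"ty":-0.1,"tz":0.65,"roll":0,"jaw":0.2},{"tx":0,"ty":0,"tz":0,"roll":0,"jaw":0.2}]'|grep -E "^force"; python3 -c "
from h import *
s,R=st()"; python3 -m jog '[{"tx":0,"ty":0,"tz":0,"roll":0,"jaw":0.6},{"tx":0,"ty":0,"tz":0,"roll":0,"jaw":0.6},{"tx":0,"ty":0,"tz":-3,"roll":0,"jaw":0.6},{"tx":0,"ty":0,"tz":-4,"roll":0,"jaw":0.66},{"tx":0,"ty":0,"tz":-4,"roll":0,"jaw":0.66}]'|grep -E "^force"; python3 -c "
from h import *
s,R=st();go([.457,.264,.13],[.457,.264,.022])"
```

```text
force: [0.7, 0.0, 0.1]
t 26.35 q [ -17.5   45.    97.4    3.7   37.2 -110.7] p [ 0.5767 -0.0535  0.0236] z [ 0.018  0.035 -0.999] y [-0.006  0.999  0.035] F [0.7 0.  0.1] op 0.46 g 29.8
force: [-0.1, -0.8, 0.2]
t 26.85 q [ -17.9   34.5   95.1    2.9   50.  -110.1] p [ 0.5748 -0.0574  0.135 ] z [ 0.019  0.034 -0.999] y [-0.006  0.999  0.034] F [-0.1 -0.8  0.2] op 0.648 g 0.0
to [0.457, 0.264, 0.13] [11.62 32.17  1.38]
to [0.457, 0.264, 0.022] [ 0.21 -0.37 10.79]
```

```bash
python3 -m jog '[{"tx":1.66,"ty":4.6,"tz":0.2,"roll":0,"jaw":0.66},{"tx":1.66,"ty":4.6,"tz":0.2,"roll":0,"jaw":0.66},{"tx":1.66,"ty":4.6,"tz":0.2,"roll":0,"jaw":0.66},{"tx":1.66,"ty":4.6,"tz":0.2,"roll":0,"jaw":0.66},{"tx":1.66,"ty":4.6,"tz":0.2,"roll":0,"jaw":0.66},{"tx":1.66,"ty":4.6,"tz":0.2,"roll":0,"jaw":0.66},{"tx":1.66,"ty":4.6,"tz":0.2,"roll":-0.03,"jaw":0.66}]'|grep -E "^force";python3 -m jog '[{"tx":0,"ty":0,"tz":3,"roll":-0.135,"jaw":0.66},{"tx":0,"ty":0,"tz":3,"roll":-0.135,"jaw":0.66}]'|grep -E "^force"; python3 -c "
from h import *
s,R=st();print(np.degrees(np.arctan2(R[1,1],R[0,1])));go([.457,.264,.022])"
```

```text
force: [0.9, 0.1, -0.2]
force: [-0.7, -0.7, 0.5]
t 27.75 q [ 17.5  38.1 104.7   2.6  35.2 -92.7] p [0.4588 0.2687 0.0694] z [ 0.025  0.036 -0.999] y [-0.311  0.95   0.026] F [-0.7 -0.7  0.5] op 0.66 g 0.0
108.10293112476882
to [0.457, 0.264, 0.022] [ 0.48 -0.52  4.72]
```

```bash
python3 -m jog '[{"tx":0.3,"ty":-0.3,"tz":2.5,"roll":0,"jaw":0.66},{"tx":0.2,"ty":-0.2,"tz":2.2,"roll":0,"jaw":0.66},{"tx":0,"ty":0,"tz":0,"roll":0,"jaw":0.2},{"tx":0,"ty":0,"tz":0,"roll":0,"jaw":0.2},{"tx":0,"ty":0,"tz":0,"roll":0,"jaw":0.2},{"tx":0,"ty":0,"tz":0,"roll":0,"jaw":0.2},{"tx":0,"ty":0,"tz":0,"roll":0,"jaw":0.2}]';python3 -m jog '[{"tx":0,"ty":0,"tz":-2.5,"roll":0,"jaw":0.2},{"tx":0,"ty":0,"tz":-3,"roll":0,"jaw":0.2},{"tx":0,"ty":0,"tz":0,"roll":0.105,"jaw":0.2},{"tx":0,"ty":0,"tz":0,"roll":0.105,"jaw":0.2},{"tx":0,"ty":0,"tz":0,"roll":0.106,"jaw":0.2}]'|grep -E "^force"; python3 -c "
from h import *
s,R=st();print(np.degrees(np.arctan2(R[1,1],R[0,1])));go([.577,.022,.075],[.577,.022,.0235])"
```

```text
time_s: 28.45
position: [0.4565, 0.2617, 0.0217]
tcp_rot: [[-0.953, -0.301, 0.021], [-0.3, 0.953, 0.034], [-0.03, 0.027, -0.999]]
force: [-0.5, 1.0, 2.5]
opening: 0.46
grasp_force: 29.7
force: [0.6, 0.2, -2.2]
t 28.95 q [ 16.6  37.1 105.5   2.6  35.7 -74.7] p [0.4551 0.2595 0.0765] z [ 0.02   0.034 -0.999] y [0.015 0.999 0.034] F [ 0.6  0.2 -2.2] op 0.457 g 29.7
89.16413819205815
to [0.577, 0.022, 0.075] [-12.55 -23.56  -0.41]
to [0.577, 0.022, 0.0235] [ 0.1  -0.18  5.15]
```

```bash
python3 -m jog '[{"tx":-2.1,"ty":-3.9,"tz":0,"roll":-0.015,"jaw":0.2},{"tx":-2.1,"ty":-3.9,"tz":0,"roll":0,"jaw":0.2},{"tx":-2.1,"ty":-3.9,"tz":-0.1,"roll":0,"jaw":0.2},{"tx":-2.1,"ty":-3.9,"tz":-0.1,"roll":0,"jaw":0.2},{"tx":-1.9,"ty":-3.9,"tz":-0.1,"roll":0,"jaw":0.2},{"tx":-1.9,"ty":-3.9,"tz":-0.1,"roll":0,"jaw":0.2}]'|grep -E "^force"; python3 -m jog '[{"tx":0,"ty":0,"tz":2.5,"roll":0,"jaw":0.2},{"tx":0,"ty":-0.1,"tz":2,"roll":0,"jaw":0.2},{"tx":0,"ty":-0.1,"tz":0.7,"roll":0,"jaw":0.2},{"tx":0,"ty":0,"tz":0,"roll":0,"jaw":0.2}]'|grep -E "^force";python3 -c "
from h import *
s,R=st()"; python3 -m jog '[{"tx":0,"ty":0,"tz":0,"roll":0,"jaw":0.6},{"tx":0,"ty":0,"tz":0,"roll":0,"jaw":0.6},{"tx":0,"ty":0,"tz":-3,"roll":0,"jaw":0.6},{"tx":0,"ty":0,"tz":-4.5,"roll":0,"jaw":0.5},{"tx":0,"ty":0,"tz":-4.5,"roll":0,"jaw":0.5},{"tx":0,"ty":0,"tz":-4.5,"roll":0,"jaw":0.5},{"tx":0,"ty":0,"tz":-4.5,"roll":0,"jaw":0.5},{"tx":0,"ty":0,"tz":-4.5,"roll":0,"jaw":0.5}]'|grep -E "^force"; python3 -c "
from h import *
s,R=st();go([.577,-.03,.35],[.8,-.05,.38])"
```

```text
force: [0.7, 0.1, -0.9]
force: [-0.4, -0.2, -1.9]
t 29.95 q [  -9.6   45.1   97.7    3.6   36.5 -102.7] p [0.578  0.0256 0.0222] z [ 0.018  0.034 -0.999] y [-0.005  0.999  0.034] F [-0.4 -0.2 -1.9] op 0.458 g 29.6
force: [0.3, 0.1, -0.9]
t 30.75 q [ -10.5   23.3   88.     2.3   67.9 -101.7] p [0.573  0.0172 0.2799] z [ 0.021  0.034 -0.999] y [-0.005  0.999  0.034] F [ 0.3  0.1 -0.9] op 0.502 g 0.0
to [0.577, -0.03, 0.35] [-0.53 -4.48 -7.15]
to [0.8, -0.05, 0.38] [-22.35  -2.01  -2.59]
```

Bars are staged. Next, the forward tilt: reach out along +x above the guard.

```bash
python3 -m jog '[{"tx":-4.2,"ty":-1.1,"tz":-1.6,"roll":0,"jaw":0.5},{"tx":-4.2,"ty":-1.1,"tz":-1.6,"roll":0,"jaw":0.5},{"tx":-4.2,"ty":-1.1,"tz":-1.6,"roll":0,"jaw":0.5},{"tx":-4.2,"ty":-1.1,"tz":-1.6,"roll":0,"jaw":0.5},{"tx":-3.6,"ty":-1,"tz":-1.2,"roll":0,"jaw":0.5},{"tx":-3,"ty":-1,"tz":-1,"roll":0,"jaw":0.5},{"tx":-2,"ty":0,"tz":-0.7,"roll":0,"jaw":0.5}]'|grep -E "^force";python3 -c "
from h import *
s,R=st()"; for i in 1 2 3; do python3 -m jog '[{"tx":-3.6,"ty":0,"tz":-1.2,"roll":0,"jaw":0.5},{"tx":-3.6,"ty":0,"tz":-1.2,"roll":0,"jaw":0.5}]' |grep -E "^force"; python3 -c "
from h import *
s,R=st()"; done
```

```text
force: [0.3, 0.4, 0.0]
t 31.45 q [ -11.9   44.2   34.7    2.1  100.3 -101.7] p [ 0.8275 -0.0507  0.3738] z [ 0.022  0.033 -0.999] y [-0.003  0.999  0.033] F [0.3 0.4 0. ] op 0.499 g 0.0
force: [43.7, -4.4, 72.4]
t 31.65 q [ -11.    53.4   12.5    2.4  112.9 -100.3] p [ 0.8894 -0.0489  0.3949] z [ 0.029  0.034 -0.999] y [-0.005  0.999  0.034] F [43.7 -4.4 72.4] op 0.5 g 0.0
force: [0.3, 0.2, -0.0]
t 31.85 q [ -10.8   53.5   12.6    2.7  110.1 -100. ] p [ 0.9031 -0.0457  0.3927] z [ 0.073  0.032 -0.997] y [-0.005  0.999  0.032] F [ 0.3  0.2 -0. ] op 0.498 g 0.0
force: [0.1, -0.6, 0.7]
t 32.05 q [-10.6  53.   12.5   3.1 107.6 -99.6] p [ 0.9155 -0.043   0.4025] z [ 0.128  0.028 -0.991] y [-0.005  1.     0.028] F [ 0.1 -0.6  0.7] op 0.5 g 0.0
```

```bash
for i in 1 2 3 4; do python3 -m jog '[{"tx":-3.6,"ty":0,"tz":-1.2,"roll":0,"jaw":0.5},{"tx":-3.6,"ty":0,"tz":-1.2,"roll":0,"jaw":0.5},{"tx":-3.6,"ty":0,"tz":-1.2,"roll":0,"jaw":0.5},{"tx":-3.6,"ty":0,"tz":-1.2,"roll":0,"jaw":0.5}]' |grep -E "^force"; python3 -c "
from h import *
s,R=st()"; done
```

```text
force: [0.2, -0.6, -0.2]
t 32.45 q [-10.3  52.4  12.5   3.7 102.9 -99.1] p [ 0.9376 -0.0384  0.4166] z [ 0.219  0.025 -0.975] y [-0.004  1.     0.025] F [ 0.2 -0.6 -0.2] op 0.502 g 0.0
force: [-0.5, -0.7, 0.9]
t 32.85 q [-10.1  51.1  12.5   4.4  98.7 -98.7] p [ 0.9542 -0.0346  0.4437] z [ 0.311  0.021 -0.95 ] y [-0.003  1.     0.021] F [-0.5 -0.7  0.9] op 0.497 g 0.0
force: [-0.2, -0.1, -2.4]
t 33.25 q [ -9.9  49.2  12.5   5.   95.1 -98.4] p [ 0.9654 -0.0314  0.481 ] z [ 0.401  0.018 -0.916] y [-0.002  1.     0.018] F [-0.2 -0.1 -2.4] op 0.502 g 0.0
force: [0.0, 0.5, -0.0]
t 33.65 q [ -9.9  46.9  12.5   5.6  91.9 -98.1] p [ 0.9709 -0.0289  0.5262] z [ 0.486  0.014 -0.874] y [-0.001  1.     0.016] F [ 0.   0.5 -0. ] op 0.501 g 0.0
```

```bash
python3 -m jog '[{"tx":-3.6,"ty":0,"tz":-1,"roll":0,"jaw":0.5},{"tx":-3.6,"ty":0,"tz":-1,"roll":0,"jaw":0.5},{"tx":-3.6,"ty":0,"tz":-1,"roll":0,"jaw":0.5},{"tx":-3.6,"ty":0,"tz":-1,"roll":0,"jaw":0.5}]' |grep -E "^force"; python3 - <<'E'
from h import *
s,R=st();print(R.round(3).tolist());go([.62,-.1,.5],[.52,-.128,.2],[.52,-.128,.03])
cs=[capture(n) for n in("side","top")]
for y in(-.128,-.055,.0255):
  for i in (0,1):
    q,f,n=fitbar([cs[i]],.607,y,0);print(i,q[:2].round(4),np.degrees(q[2]).round(1),round(f),n)
E
```

```text
force: [0.3, -1.2, -0.1]
t 34.05 q [-10.   44.7  12.6   6.3  88.8 -97.9] p [ 0.9742 -0.0268  0.5712] z [ 0.565  0.011 -0.825] y [0.001 1.    0.014] F [ 0.3 -1.2 -0.1] op 0.502 g 0.0
[[-0.825, 0.001, 0.565], [0.009, 1.0, 0.011], [-0.565, 0.014, -0.825]]
to [0.62, -0.1, 0.5] [ 33.18  -7.45 -14.25]
to [0.52, -0.128, 0.2] [25.19 -3.23 19.05]
to [0.52, -0.128, 0.03] [ 9.61 -0.24 14.02]
0 [ 0.6074 -0.1327] -6.5 124 [419]
1 [ 0.6045 -0.131 ] -0.2 386 [757]
0 [ 0.6069 -0.0538] -1.8 75 [334]
1 [ 0.5882 -0.0299] 90.3 1708 [2299]
0 [0.6134 0.0261] -5.7 96 [325]
1 [ 0.563  -0.0073] 90.3 2771 [3360]
```

Tilted 34°, pointing along +x, jaw axis level. I'll come round in front of bar C with the jaws closed, ready to push its end.

```bash
python3 -m jog '[{"tx":2.5,"ty":-0.5,"tz":-1.5,"roll":0,"jaw":0},{"tx":4.1,"ty":-0.9,"tz":-1.8,"roll":0,"jaw":0},{"tx":4.1,"ty":-0.9,"tz":-1.8,"roll":0,"jaw":0},{"tx":4.1,"ty":-0.9,"tz":-1.8,"roll":0,"jaw":0},{"tx":4.1,"ty":-0.9,"tz":-1.8,"roll":0,"jaw":0},{"tx":4.1,"ty":-0.9,"tz":-1.8,"roll":0,"jaw":0},{"tx":4.1,"ty":-0.9,"tz":-1.8,"roll":0,"jaw":0},{"tx":4.1,"ty":-0.9,"tz":-1.8,"roll":0,"jaw":0}]' |grep -E "^force";python3 -m jog '[{"tx":3.8,"ty":-0.7,"tz":2.4,"roll":0,"jaw":0},{"tx":3.8,"ty":-0.7,"tz":2.6,"roll":0,"jaw":0},{"tx":3.8,"ty":-0.5,"tz":2.6,"roll":0,"jaw":0},{"tx":3.8,"ty":-0.5,"tz":2.6,"roll":0,"jaw":0},{"tx":3.8,"ty":-0.5,"tz":2.6,"roll":0,"jaw":0},{"tx":3.6,"ty":-0.5,"tz":2.6,"roll":0,"jaw":0},{"tx":3.6,"ty":-0.5,"tz":2.6,"roll":0,"jaw":0}]' |grep -E "^force"; python3 - <<'E'
from h import *
s,R=st();go([.52,-.127,.1],[.52,-.127,.026],[.53,-.127,.026],[.63,-.127,.026])
E
```

```text
force: [-0.4, -0.7, 1.2]
force: [-0.6, -0.2, -0.5]
t 35.65 q [ -34.3   18.9  116.9   47.6   24.2 -163.5] p [ 0.5304 -0.1222  0.2278] z [ 0.532  0.003 -0.846] y [0.02  1.    0.017] F [-0.6 -0.2 -0.5] op 0.006 g 0.0
to [0.52, -0.127, 0.1] [ 7.67 -0.72 10.26]
to [0.52, -0.127, 0.026] [ 3.94 -0.12  6.26]
to [0.53, -0.127, 0.026] [-0.85  0.02  0.53]
to [0.63, -0.127, 0.026] [-8.46  0.2   5.32]
```

The last joint is at its range limit, so I'll take the half-turn equivalent (roll +π) away from the guard.

```bash
python3 -m jog '[{"tx":0,"ty":0,"tz":-4.5,"roll":0.149,"jaw":0},{"tx":0,"ty":0,"tz":-4.5,"roll":0.149,"jaw":0},{"tx":0,"ty":0,"tz":0,"roll":0.149,"jaw":0},{"tx":0,"ty":0,"tz":0,"roll":0.149,"jaw":0},{"tx":0,"ty":0,"tz":0,"roll":0.149,"jaw":0},{"tx":0,"ty":0,"tz":0,"roll":0.149,"jaw":0},{"tx":0,"ty":0,"tz":0,"roll":0.149,"jaw":0}]' |grep -E "^force";for i in 1 2; do python3 -m jog '[{"tx":0,"ty":0,"tz":0,"roll":0.149,"jaw":0},{"tx":0,"ty":0,"tz":0,"roll":0.149,"jaw":0},{"tx":0,"ty":0,"tz":0,"roll":0.149,"jaw":0},{"tx":0,"ty":0,"tz":0,"roll":0.149,"jaw":0},{"tx":0,"ty":0,"tz":0,"roll":0.149,"jaw":0},{"tx":0,"ty":0,"tz":0,"roll":0.149,"jaw":0},{"tx":0,"ty":0,"tz":0,"roll":0.149,"jaw":0}]' |grep -E "^force"; done; python3 - <<'E'
from h import *
s,R=st();print(R.round(3).tolist());go([.5,-.127,.2],[.515,-.127,.026])
E
```

```text
force: [-0.5, 0.3, 0.6]
force: [-0.1, -0.8, -0.2]
force: [-0.3, -0.1, 0.7]
t 37.75 q [-38.3   7.9 116.3  36.2  34.7  24.2] p [ 0.4906 -0.1229  0.3006] z [ 0.539  0.003 -0.842] y [ 0.017 -1.     0.008] F [-0.3 -0.1  0.7] op 0.001 g 0.0
[[0.842, 0.017, 0.539], [0.019, -1.0, 0.003], [0.539, 0.008, -0.842]]
to [0.5, -0.127, 0.2] [-4.64  0.35  8.98]
to [0.515, -0.127, 0.026] [-8.12 -0.1  15.46]
```

```bash
python3 -m jog '[{"tx":-1.8,"ty":0,"tz":3.5,"roll":0.018,"jaw":0},{"tx":-1.8,"ty":0,"tz":3.5,"roll":0,"jaw":0},{"tx":-1.8,"ty":0,"tz":3.5,"roll":0,"jaw":0},{"tx":-1.8,"ty":0,"tz":3.5,"roll":0,"jaw":0}]' |grep -E "^force"; python3 - <<'E'
from h import *
s,R=st();go([.515,-.127,.026])
E
```

```text
force: [0.8, -0.7, 1.2]
t 38.15 q [-37.   25.3 123.9  79.8  20.  -22.1] p [ 0.5057 -0.1217  0.1706] z [ 0.545  0.01  -0.838] y [ 0.012 -1.    -0.005] F [ 0.8 -0.7  1.2] op 0.005 g 0.0
to [0.515, -0.127, 0.026] [-7.11  0.6  12.63]
```

```bash
python3 -m jog '[{"tx":-1.4,"ty":0.1,"tz":2.5,"roll":0,"jaw":0},{"tx":-1.4,"ty":0.1,"tz":2.5,"roll":0,"jaw":0},{"tx":-1.4,"ty":0.1,"tz":2.5,"roll":0,"jaw":0}]' |grep -E "^force"; python3 - <<'E'
from h import *
s,R=st();go([.53,-.127,.026])
E
```

```text
force: [0.2, 0.8, -0.0]
t 38.45 q [-36.8  36.8 125.8 115.5  22.1 -59.9] p [ 0.5123 -0.1236  0.098 ] z [ 0.549  0.012 -0.836] y [ 0.014 -1.    -0.006] F [ 0.2  0.8 -0. ] op 0.007 g 0.0
to [0.53, -0.127, 0.026] [-2.48  0.41  6.98]
```

```bash
python3 -m jog '[{"tx":-0.8,"ty":0.1,"tz":2.3,"roll":0,"jaw":0},{"tx":-0.8,"ty":0.1,"tz":2.3,"roll":0,"jaw":0},{"tx":-0.8,"ty":0.1,"tz":2.2,"roll":0,"jaw":0},{"tx":0,"ty":0,"tz":0,"roll":0,"jaw":0}]' |grep -E "^force"; python3 - <<'E'
from h import *
s,R=st();go([.54,-.127,.027],[.60,-.127,.027],[.635,-.127,.027])
c=capture("side");cv2.imwrite("pics/a4.png",cv2.resize(c["img"][110:290,160:400,::-1],(800,600),interpolation=cv2.INTER_CUBIC))
E
```

```text
force: [0.1, 0.8, -0.1]
t 38.85 q [-35.5  47.7 124.  133.2  26.9 -77.8] p [ 0.5291 -0.1253  0.0258] z [ 0.546  0.015 -0.838] y [ 0.013 -1.    -0.01 ] F [ 0.1  0.8 -0.1] op 0.004 g 0.0
to [0.54, -0.127, 0.027] [0.98 0.19 0.49]
to [0.6, -0.127, 0.027] [5.03 0.08 3.27]
to [0.635, -0.127, 0.027] [2.93 0.05 1.91]
```

View pics/a4.png

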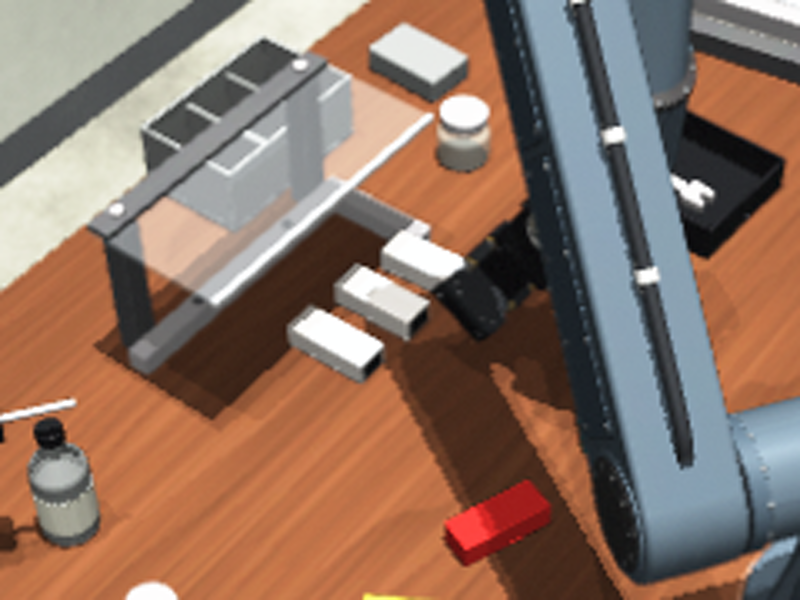

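All three bars lie parallel in front of the guard, at (420,260), (380,300) and (335,343), and the closed fingers are behind the right one. Now I'll push.

```bash
python3 -m jog '[{"tx":0.9,"ty":0.2,"tz":0.5,"roll":0,"jaw":0},{"tx":1.26,"ty":0,"tz":0.8,"roll":0,"jaw":0},{"tx":1.26,"ty":0,"tz":0.8,"roll":0,"jaw":0},{"tx":1.26,"ty":0,"tz":0.8,"roll":0,"jaw":0},{"tx":1.26,"ty":0,"tz":0.8,"roll":0,"jaw":0},{"tx":1.26,"ty":0,"tz":0.8,"roll":0,"jaw":0}]' |grep -E "^force";  python3 -c "
from h import *
st()"; python3 -m jog '[{"tx":0.85,"ty":0,"tz":0.55,"roll":0,"jaw":0}]' |grep -E "^force|^pos"; for i in 1 2 3 4; do python3 -m jog '[{"tx":0.34,"ty":0,"tz":0.22,"roll":0,"jaw":0}]' |grep -E "^force|^pos"; done
```

```text
force: [-0.8, 0.3, -0.6]
t 39.5 q [-29.4  46.6 112.3 116.4  18.3 -53.4] p [ 0.614  -0.1258  0.0321] z [ 0.549  0.013 -0.836] y [ 0.014 -1.    -0.007] F [-0.8  0.3 -0.6] op 0.005 g 0.3
position: [0.6249, -0.1259, 0.0325]
force: [0.2, -0.6, -0.0]
position: [0.629, -0.1258, 0.0324]
force: [-1.6, -0.2, 0.5]
position: [0.6313, -0.1256, 0.0315]
force: [-9.3, 1.1, 7.7]
position: [0.6318, -0.1253, 0.0302]
force: [-19.0, -0.4, 11.8]
position: [0.6322, -0.125, 0.0292]
force: [-29.5, -2.4, 19.5]
```

Bar C is against the back stop (29 N). Next, bar A: back out, shift over, open, and grip its near end.

```bash
python3 -m jog '[{"tx":-0.8,"ty":0,"tz":-0.6,"roll":0,"jaw":0},{"tx":-2.5,"ty":0,"tz":-1.6,"roll":0,"jaw":0},{"tx":-2.9,"ty":0,"tz":-1.9,"roll":0,"jaw":0},{"tx":-2.5,"ty":0,"tz":-1.6,"roll":0,"jaw":0.3},{"tx":0,"ty":-2.5,"tz":0,"roll":0,"jaw":0.75},{"tx":0,"ty":-2.5,"tz":0,"roll":0,"jaw":0.75},{"tx":0,"ty":-2.1,"tz":0,"roll":0,"jaw":0.75}]' |grep -E "^force"; python3 -c "
from h import *
st();go([.53,-.054,.027],[.57,-.054,.027])"
```

```text
force: [1.6, 0.9, -0.3]
t 40.7 q [-25.8  47.2 125.8 146.7  27.2 -82.2] p [ 0.5344 -0.0556  0.0314] z [ 0.548  0.014 -0.837] y [ 0.012 -1.    -0.008] F [ 1.6  0.9 -0.3] op 0.283 g 0.0
to [0.53, -0.054, 0.027] [-0.61 -0.16  0.13]
to [0.57, -0.054, 0.027] [3.35 0.05 2.19]
```

```bash
python3 -m jog '[{"tx":-0.7,"ty":-0.1,"tz":0,"roll":0,"jaw":0.75},{"tx":0,"ty":0,"tz":0.1,"roll":0,"jaw":0.75},{"tx":0,"ty":0,"tz":0,"roll":0,"jaw":0.75},{"tx":0,"ty":0,"tz":0,"roll":0,"jaw":0.75}]' |grep -E "^force|^open"; python3 -m jog '[{"tx":1.1,"ty":0,"tz":0.7,"roll":0,"jaw":0.75},{"tx":1.1,"ty":0,"tz":0.7,"roll":0,"jaw":0.75},{"tx":1.1,"ty":0,"tz":0.7,"roll":0,"jaw":0.75},{"tx":0,"ty":0,"tz":0,"roll":0,"jaw":0.2},{"tx":0,"ty":0,"tz":0,"roll":0,"jaw":0.2},{"tx":0,"ty":0,"tz":0,"roll":0,"jaw":0.2},{"tx":0,"ty":0,"tz":0,"roll":0,"jaw":0.2},{"tx":0,"ty":0,"tz":0,"roll":0,"jaw":0.2}]'; python3 -c "
from h import *
st();go([.628,-.054,.03],[.628,-.086,.03])"
```

```text
force: [0.7, 0.2, 0.0]
opening: 0.653
time_s: 41.9
position: [0.5681, -0.0544, 0.0266]
tcp_rot: [[0.837, 0.014, 0.547], [0.007, -1.0, 0.014], [0.547, -0.008, -0.837]]
force: [-0.8, -0.8, 0.2]
opening: 0.453
grasp_force: 30.0
t 41.9 q [-23.6  47.3 120.9 143.5  22.9 -76.3] p [ 0.5681 -0.0544  0.0266] z [ 0.547  0.014 -0.837] y [ 0.014 -1.    -0.008] F [-0.8 -0.8  0.2] op 0.453 g 30.0
to [0.628, -0.054, 0.03] [5.2  0.04 3.  ]
to [0.628, -0.086, 0.03] [-0.02  3.2  -0.05]
```

```bash
python3 -m jog '[{"tx":1.3,"ty":0,"tz":0.77,"roll":0.014,"jaw":0.2},{"tx":1.3,"ty":0,"tz":0.77,"roll":0,"jaw":0.2},{"tx":1.3,"ty":0,"tz":0.77,"roll":0,"jaw":0.2},{"tx":1.3,"ty":0,"tz":0.77,"roll":0,"jaw":0.2},{"tx":0,"ty":1.3,"tz":0,"roll":0,"jaw":0.2},{"tx":0,"ty":1.2,"tz":0,"roll":0,"jaw":0.2},{"tx":-0.1,"ty":0,"tz":0.2,"roll":0,"jaw":0.2}]' |grep -E "^force|^open"; python3 -c "
from h import *
st();"; for i in 1 2 3 4; do python3 -m jog '[{"tx":0,"ty":0.3,"tz":0,"roll":0,"jaw":0.2}]' |grep -E "^force|^pos"; done
```

```text
force: [0.9, -0.6, -0.4]
opening: 0.455
t 42.6 q [-23.5  47.3 111.5 125.2  16.3 -55.9] p [ 0.6296 -0.0805  0.0268] z [ 0.548  0.013 -0.837] y [ 0.001 -1.    -0.015] F [ 0.9 -0.6 -0.4] op 0.455 g 29.9
position: [0.6293, -0.0817, 0.0267]
force: [0.8, 1.1, 1.1]
position: [0.6292, -0.0845, 0.0267]
force: [-0.1, 0.6, 1.3]
position: [0.6293, -0.0867, 0.0268]
force: [-0.7, 9.1, -0.1]
position: [0.6291, -0.087, 0.0269]
force: [0.7, 16.0, 1.0]
```

```bash
python3 -m jog '[{"tx":0,"ty":0,"tz":0,"roll":0,"jaw":0.6},{"tx":0,"ty":0,"tz":0,"roll":0,"jaw":0.6},{"tx":-1.3,"ty":0,"tz":-0.85,"roll":0,"jaw":0.6},{"tx":-2.1,"ty":0,"tz":-1.4,"roll":0,"jaw":0},{"tx":-0.8,"ty":0,"tz":-0.6,"roll":0,"jaw":0},{"tx":0,"ty":0,"tz":0,"roll":0,"jaw":0},{"tx":0,"ty":0,"tz":0,"roll":0,"jaw":0},{"tx":0,"ty":0,"tz":0,"roll":0,"jaw":0}]' |grep -E "^force|^open"; python3 -m jog '[{"tx":0,"ty":0,"tz":0,"roll":0,"jaw":0},{"tx":0,"ty":0,"tz":0,"roll":0,"jaw":0}]' |grep -E "^force|^open"; python3 -c "
from h import *
st();go([.62,-.0865,.03])"
```

```text
force: [-0.4, 0.4, 0.8]
opening: 0.229
force: [-0.2, -0.5, -0.4]
opening: 0.06
t 44.0 q [-27.6  47.  118.4 133.6  21.6 -69. ] p [ 0.5795 -0.0913  0.0277] z [ 0.549  0.014 -0.836] y [ 0.003 -1.    -0.015] F [-0.2 -0.5 -0.4] op 0.06 g 0.0
to [0.62, -0.0865, 0.03] [ 3.51 -0.47  2.04]
```

```bash
python3 -m jog '[{"tx":0,"ty":-0.35,"tz":0,"roll":0,"jaw":0},{"tx":0.85,"ty":0,"tz":0.5,"roll":0,"jaw":0},{"tx":0.85,"ty":0,"tz":0.5,"roll":0,"jaw":0},{"tx":0.85,"ty":0,"tz":0.5,"roll":0,"jaw":0},{"tx":0.85,"ty":0,"tz":0.5,"roll":0,"jaw":0},{"tx":0.6,"ty":0,"tz":0.4,"roll":0,"jaw":0}]' |grep -E "^force|^pos"; for i in 1 2 3 4; do python3 -m jog '[{"tx":0.34,"ty":0,"tz":0.22,"roll":0,"jaw":0}]' |grep -E "^force|^pos"; done
```

```text
position: [0.6258, -0.0872, 0.0295]
force: [-1.1, 1.1, -0.0]
position: [0.6299, -0.0872, 0.0295]
force: [-0.9, 0.5, -0.2]
position: [0.6317, -0.087, 0.0289]
force: [-12.6, -0.1, 8.9]
position: [0.6321, -0.0868, 0.028]
force: [-21.8, -1.4, 15.6]
position: [0.6324, -0.0866, 0.0271]
force: [-30.2, -1.3, 21.6]
```

Now bar B.

```bash
python3 -m jog '[{"tx":-0.8,"ty":0,"tz":-0.6,"roll":0,"jaw":0},{"tx":-2.5,"ty":0,"tz":-1.7,"roll":0,"jaw":0.3},{"tx":-2.9,"ty":0,"tz":-1.9,"roll":0,"jaw":0.7},{"tx":-2.5,"ty":0,"tz":-1.6,"roll":0,"jaw":0.75},{"tx":0,"ty":-3.9,"tz":0,"roll":0,"jaw":0.75},{"tx":0,"ty":-3.9,"tz":0,"roll":0,"jaw":0.75},{"tx":0,"ty":-3.5,"tz":0,"roll":0,"jaw":0.75},{"tx":0,"ty":0,"tz":0,"roll":0,"jaw":0.75}]' |grep -E "^force|^open"; python3 -c "
from h import *
st();go([.53,.026,.027],[.57,.026,.027])"
```

```text
force: [0.5, 0.6, 0.1]
opening: 0.557
t 45.8 q [-13.3  47.1 126.2 161.3  26.7 -84.4] p [0.5354 0.0294 0.0321] z [ 0.546  0.018 -0.837] y [ 0.009 -1.    -0.016] F [0.5 0.6 0.1] op 0.557 g 0.0
to [0.53, 0.026, 0.027] [-0.74  0.35  0.13]
to [0.57, 0.026, 0.027] [3.35 0.04 2.19]
```

```bash
python3 -m jog '[{"tx":-0.7,"ty":0.35,"tz":0.1,"roll":0.008,"jaw":0.75},{"tx":0,"ty":0,"tz":0,"roll":0,"jaw":0.75},{"tx":1.1,"ty":0,"tz":0.7,"roll":0,"jaw":0.75},{"tx":1.1,"ty":0,"tz":0.7,"roll":0,"jaw":0.75},{"tx":1.1,"ty":0,"tz":0.7,"roll":0,"jaw":0.75},{"tx":0,"ty":0,"tz":0,"roll":0,"jaw":0.2},{"tx":0,"ty":0,"tz":0,"roll":0,"jaw":0.2},{"tx":0,"ty":0,"tz":0,"roll":0,"jaw":0.2}]' |grep -E "^force"; python3 -m jog '[{"tx":0,"ty":0,"tz":0,"roll":0,"jaw":0.2},{"tx":0,"ty":0,"tz":0,"roll":0,"jaw":0.2}]' ; python3 -c "
from h import *
st();go([.628,.026,.029],[.628,-.043,.029])"
```

```text
force: [-0.7, -0.1, -0.3]
time_s: 46.8
position: [0.5697, 0.0214, 0.0276]
tcp_rot: [[0.837, -0.005, 0.546], [-0.015, -1.0, 0.014], [0.546, -0.02, -0.837]]
force: [-0.5, -1.1, 0.6]
opening: 0.464
grasp_force: 29.5
t 46.8 q [-13.2  47.1 121.2 158.4  22.  -80.1] p [0.5697 0.0214 0.0276] z [ 0.546  0.014 -0.837] y [-0.005 -1.    -0.02 ] F [-0.5 -1.1  0.6] op 0.464 g 29.5
to [0.628, 0.026, 0.029] [ 4.95 -0.49  3.08]
to [0.628, -0.043, 0.029] [ 0.1  6.9 -0.1]
```

```bash
python3 -m jog '[{"tx":1.3,"ty":0,"tz":0.77,"roll":0,"jaw":0.2},{"tx":1.3,"ty":0,"tz":0.77,"roll":0,"jaw":0.2},{"tx":1.3,"ty":0,"tz":0.77,"roll":0,"jaw":0.2},{"tx":1.1,"ty":0,"tz":0.7,"roll":-0.004,"jaw":0.2},{"tx":0,"ty":2.1,"tz":0,"roll":0,"jaw":0.2},{"tx":0,"ty":2.1,"tz":0,"roll":0,"jaw":0.2},{"tx":-0.1,"ty":1.8,"tz":0.15,"roll":0,"jaw":0.2},{"tx":0,"ty":0,"tz":0,"roll":0,"jaw":0.2}]' |grep -E "^force|^open"; python3 -c "
from h import *
st();"; for i in 1 2 3 4; do python3 -m jog '[{"tx":0,"ty":0.3,"tz":0,"roll":0,"jaw":0.2}]' |grep -E "^force|^pos"; done
```

```text
force: [0.1, -1.0, 1.4]
opening: 0.465
t 47.6 q [-18.9  47.2 112.4 135.2  15.6 -61.6] p [ 0.6296 -0.0409  0.0276] z [ 0.549  0.013 -0.836] y [-0.004 -1.    -0.018] F [ 0.1 -1.   1.4] op 0.465 g 29.5
position: [0.6291, -0.0415, 0.0276]
force: [0.6, 1.2, 2.7]
position: [0.629, -0.0437, 0.0276]
force: [0.1, 2.1, 3.2]
position: [0.629, -0.0466, 0.0275]
force: [-0.2, 2.4, 4.2]
position: [0.6288, -0.0477, 0.0276]
force: [1.1, 14.9, 2.7]
```

```bash
for i in 1 2; do python3 -m jog '[{"tx":0,"ty":0.25,"tz":0,"roll":0,"jaw":0.2}]' |grep -E "^force|^pos"; done; python3 -m jog '[{"tx":0,"ty":-0.4,"tz":0,"roll":0,"jaw":0.2},{"tx":0,"ty":0,"tz":0,"roll":0,"jaw":0.6},{"tx":0,"ty":0,"tz":0,"roll":0,"jaw":0.6},{"tx":-1.3,"ty":0,"tz":-0.85,"roll":0,"jaw":0.6},{"tx":-2.1,"ty":0,"tz":-1.4,"roll":0,"jaw":0},{"tx":-0.8,"ty":0,"tz":-0.6,"roll":0,"jaw":0},{"tx":0,"ty":0,"tz":0,"roll":0,"jaw":0},{"tx":0,"ty":0,"tz":0,"roll":0,"jaw":0}]' |grep -E "^force|^open"; python3 -m jog '[{"tx":0,"ty":0,"tz":0,"roll":0,"jaw":0},{"tx":0,"ty":0,"tz":0,"roll":0,"jaw":0},{"tx":0,"ty":0,"tz":0,"roll":0,"jaw":0}]' |grep -E "^force|^open"; python3 -c "
from h import *
st();go([.585,-.0475,.0285])"
```

```text
position: [0.6287, -0.048, 0.0276]
force: [0.6, 18.6, 4.1]
position: [0.6284, -0.0483, 0.0276]
force: [0.5, 26.2, 5.0]
force: [0.3, 0.1, -0.2]
opening: 0.324
force: [-1.2, -0.5, 0.6]
opening: 0.059
t 49.3 q [-22.7  47.  119.5 142.5  21.6 -73.2] p [ 0.5787 -0.0518  0.028 ] z [ 0.549  0.014 -0.836] y [-0.001 -1.    -0.017] F [-1.2 -0.5  0.6] op 0.059 g 0.0
to [0.585, -0.0475, 0.0285] [ 0.55 -0.44  0.31]
```

```bash
python3 -m jog '[{"tx":0,"ty":-0.4,"tz":0,"roll":0,"jaw":0},{"tx":0.85,"ty":0,"tz":0.5,"roll":0,"jaw":0},{"tx":0.85,"ty":0,"tz":0.5,"roll":0,"jaw":0},{"tx":0.85,"ty":0,"tz":0.5,"roll":0,"jaw":0},{"tx":0.85,"ty":0,"tz":0.5,"roll":0,"jaw":0},{"tx":0.6,"ty":0,"tz":0.4,"roll":0,"jaw":0}]' |grep -E "^force|^pos"; for i in 1 2 3 4; do python3 -m jog '[{"tx":0.34,"ty":0,"tz":0.22,"roll":0,"jaw":0}]' |grep -E "^force|^pos"; done
```

```text
position: [0.6251, -0.0472, 0.0298]
force: [-0.9, 1.4, 0.4]
position: [0.6291, -0.0473, 0.0298]
force: [-1.2, -0.0, 0.8]
position: [0.6316, -0.0472, 0.0294]
force: [-10.4, 0.2, 8.2]
position: [0.632, -0.0471, 0.0285]
force: [-19.6, -0.7, 14.5]
position: [0.6323, -0.0469, 0.0275]
force: [-26.8, -1.9, 19.3]
```

All three stop at the same depth. I'll retreat clear and check.

```bash
python3 -m jog '[{"tx":-0.8,"ty":0,"tz":-0.6,"roll":0,"jaw":0},{"tx":-2.5,"ty":0,"tz":-1.7,"roll":0,"jaw":0},{"tx":-2.9,"ty":0,"tz":-1.9,"roll":0,"jaw":0},{"tx":-2.5,"ty":-2,"tz":-1.6,"roll":0,"jaw":0},{"tx":0,"ty":-4,"tz":-2,"roll":0,"jaw":0},{"tx":0,"ty":-4,"tz":-2,"roll":0,"jaw":0},{"tx":0,"ty":-4,"tz":-2,"roll":0,"jaw":0},{"tx":0,"ty":-4,"tz":-2,"roll":0,"jaw":0}]' |grep -E "^force|^open"; python3 - <<'E'
from h import *
st()
cs=[capture(n) for n in("side","top")]
a=cv2.resize(cs[0]["img"][130:220,180:300,::-1],(600,450),interpolation=cv2.INTER_CUBIC);b=cv2.resize(cs[1]["img"][100:190,230:370,::-1],(700,450),interpolation=cv2.INTER_CUBIC)
b=cv2.resize(b,(467,300));a=cv2.resize(a,(467,300))
cv2.imwrite("pics/a5.png",np.vstack([a,b]))
E
```

```text
force: [1.2, -0.2, -0.2]
opening: 0.008
t 51.1 q [  2.9  36.2 128.4 182.5  17.8 -89.3] p [0.4921 0.1323 0.1012] z [ 0.547  0.014 -0.837] y [-0.002 -1.    -0.019] F [ 1.2 -0.2 -0.2] op 0.008 g 0.0
```

View pics/a5.png

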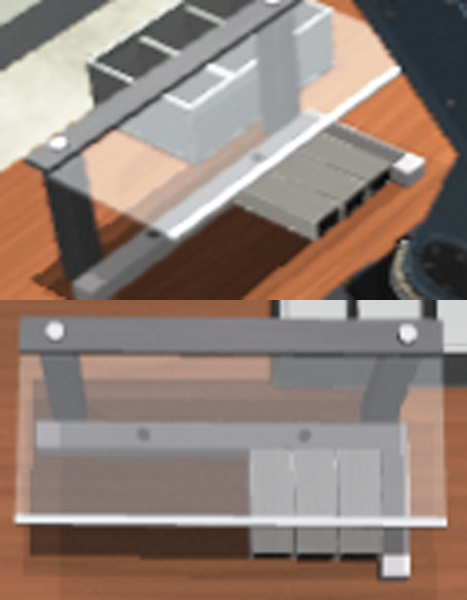

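The row is seated. The top view shows a faint wedge gap between bars, so I'll give one sideways squeeze from the left with closed fingers, deep under the guard.

```bash
python3 -c "
from h import *
go([.57,.03,.03],[.66,.015,.03])"; python3 -m jog '[{"tx":0.7,"ty":2.5,"tz":2.5,"roll":0,"jaw":0},{"tx":0.7,"ty":2.5,"tz":2.5,"roll":0,"jaw":0},{"tx":0.6,"ty":2.5,"tz":2.4,"roll":0,"jaw":0},{"tx":0.6,"ty":2.5,"tz":2.4,"roll":0,"jaw":0}]' |grep -E "^force|^open"; python3 -c "
from h import *
st();go([.57,.03,.03],[.66,.01,.03])"
```

```text
to [0.57, 0.03, 0.03] [ 2.67 10.85 10.24]
to [0.66, 0.015, 0.03] [7.53 1.58 4.91]
force: [-0.1, 0.6, -0.8]
opening: -0.0
t 51.6 q [-11.9  46.8 121.3 160.   21.9 -80.7] p [0.5691 0.0304 0.0304] z [ 0.548  0.014 -0.836] y [-0.002 -1.    -0.018] F [-0.1  0.6 -0.8] op -0.0 g 0.0
to [0.57, 0.03, 0.03] [0.06 0.04 0.08]
to [0.66, 0.01, 0.03] [7.55 1.98 4.91]
```

```bash
python3 -m jog '[{"tx":2,"ty":0.5,"tz":1.3,"roll":0,"jaw":0},{"tx":2,"ty":0.5,"tz":1.3,"roll":0,"jaw":0},{"tx":2,"ty":0.5,"tz":1.3,"roll":0,"jaw":0},{"tx":1.5,"ty":0.5,"tz":1,"roll":0,"jaw":0},{"tx":0,"ty":1.2,"tz":0,"roll":0,"jaw":0},{"tx":0,"ty":0.5,"tz":0,"roll":0,"jaw":0}]' |grep -E "^force|^pos"; for i in 1 2 3 4 5; do python3 -m jog '[{"tx":0,"ty":0.3,"tz":0,"roll":0,"jaw":0}]' |grep -E "^force|^pos"; done
```

```text
position: [0.6582, -0.0069, 0.0304]
force: [0.2, 1.2, -0.2]
position: [0.657, -0.0091, 0.0301]
force: [0.0, -0.2, -0.6]
position: [0.6568, -0.0113, 0.0302]
force: [0.3, -0.8, 0.2]
position: [0.6571, -0.0139, 0.0304]
force: [0.2, -0.7, -0.2]
position: [0.6573, -0.0168, 0.0305]
force: [0.1, 0.5, 1.7]
position: [0.6573, -0.0173, 0.0307]
force: [-1.4, 13.0, 1.5]
```

```bash
for i in 1 2; do python3 -m jog '[{"tx":0,"ty":0.25,"tz":0,"roll":0,"jaw":0}]' |grep -E "^force|^pos"; done;  python3 -m jog '[{"tx":0,"ty":-1,"tz":0,"roll":0,"jaw":0},{"tx":0,"ty":-2,"tz":0,"roll":0,"jaw":0},{"tx":-2.5,"ty":0,"tz":-1.7,"roll":0,"jaw":0},{"tx":-2.9,"ty":0,"tz":-1.9,"roll":0,"jaw":0},{"tx":-3,"ty":-2,"tz":-2,"roll":0,"jaw":0},{"tx":0,"ty":-4,"tz":-2.5,"roll":0,"jaw":0},{"tx":0,"ty":-4,"tz":-2.5,"roll":0,"jaw":0},{"tx":0,"ty":-4,"tz":-2.5,"roll":0,"jaw":0}]' |grep -E "^force|^pos"; python3 - <<'E'
from h import *
cs=[capture(n) for n in("side","top")]
a=cv2.resize(cs[0]["img"][150:205,225:290,::-1],(520,440),interpolation=cv2.INTER_CUBIC);b=cv2.resize(cs[1]["img"][125:180,295:360,::-1],(520,440),interpolation=cv2.INTER_CUBIC)
cv2.imwrite("pics/a6.png",cv2.resize(np.hstack([a,b]),(800,338)))
cv2.imwrite("pics/a7.png",np.vstack([cv2.resize(c["img"][:,:,::-1],(400,300)) for c in cs]))
E
```

```text
position: [0.6572, -0.0174, 0.0308]
force: [1.1, 18.3, 0.6]
position: [0.6572, -0.0176, 0.0309]
force: [-0.1, 25.1, 1.7]
position: [0.5148, 0.1451, 0.0972]
force: [0.9, -0.3, -0.3]
```

View pics/a6.png

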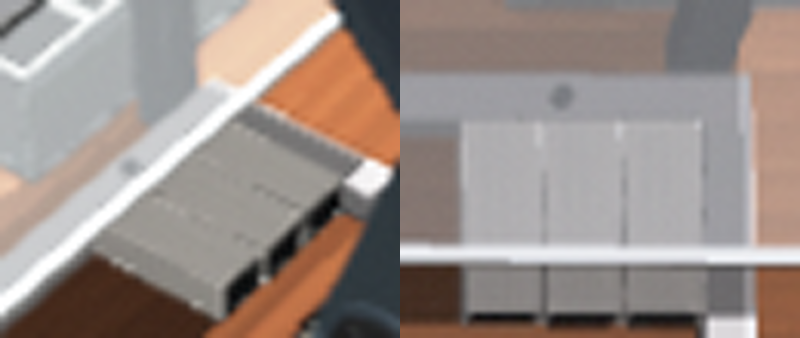

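View pics/a7.png

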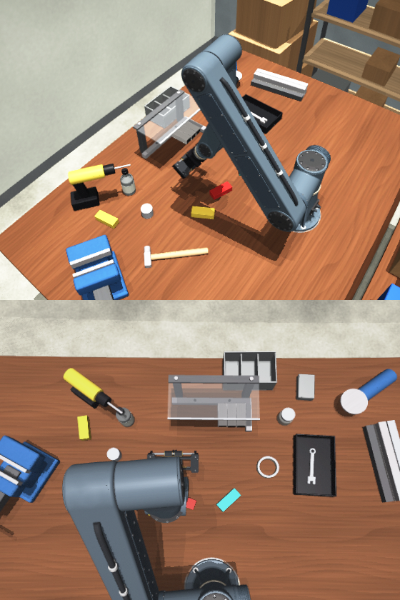

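The row sits square, snug and flush with both stops. The spanner is in the tray, the bystanders are where they were, and the gripper is clear of everything.

```bash
python3 -c "
from rig import *
print(read_state()['time_s']);print(hand_in())"
```

```text
53.8
the job is handed in; nothing more can be done
None
```

I handed the job in at 53.8 s: in the last pictures the spanner lies flat in the black tray, the three aluminium bars form a snug row against the back and side stops, and the gripper is clear of everything.

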